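# Clamp the laser tube in its cradle

### The job

Lift the laser tube out of its rest and lay it gently, centred lengthwise, in the V cradle of the clamp mount, and let go of it. Then swing both hinged straps over it and press each one down by feel until its catch clicks and holds it fully shut, without forcing it. Leave the other things on the table where they are.

Things in the scene. Friction and masses are not known exactly. Their poses are not given: they have to be found in the camera images.
- tube: The laser tube: a bright plain aluminium cylinder, 40 mm in diameter, 200 mm long, 0.3 to 0.6 kg, the same at both ends. Its origin is on its axis at mid length; its y axis runs along it. It starts lying in the rest, axis about level, 37 mm above the table.
- rest: The rest the tube starts on: a fixed black plate 90 x 170 x 8 mm with two grey V blocks at y = +60 and -60 mm (each 24 mm long along y, tops 24 mm above the plate). Origin under the plate's centre, on the table; the tube lies along its y axis. Between the V blocks the tube is free for a grasp from above.
- mount: Base of the clamp mount, fixed: aluminium plate 75 x 190 x 12 mm (x, y, z), origin under its centre, z up. Two posts on it carry a black cradle straight above, same axes: strap hinges on its +x side, catches on its -x side. The cradle is locked and does not move, but its height was set by hand, anywhere in a range of 25 mm, and is given by no entry: find it by touch or sight.
- axis_low (a point): Point fixed to the mount base, 100 mm above its origin: the tube's mid point when home if the cradle were at its lowest. The true point is 0 to 25 mm higher. Home, the tube lies along the mount's y in two upward 90 degree V seats at y = +65 and -65 mm, each 24 mm long, 52 mm wide at the top. Between the seats is only a beam, its top 32 mm below the tube's axis: grip the tube there.
- hinge_low (a point): Point fixed to the mount base: mid point of the strap hinges' common axis (along the mount's y, at x = +36 mm, 6 mm above the home tube's axis) if the cradle were at its lowest; the true axis is higher by the same 0 to 25 mm. A strap's flat outer face is 24 mm from this axis and reaches 78 mm along from it; shut it is level on top (30 mm above the tube's axis), upright it faces +x.
- catch_low (a point): Point fixed to the mount base: middle of the line of the two catches (at x = -42 mm, y = +65 and -65 mm) if the cradle were at its lowest; truly 0 to 25 mm higher. A sprung steel nose holds the strap's lip when shut. From about 0.15 rad the lip meets it; 10 to 16 N down on the strap near the lip carries it over with a click to the end stop. Then stop: over 50 N on mount or straps harms.
- strapA (a joint): Hinged strap at y = +65 mm of the mount: aluminium plate 24 mm wide, 6 mm thick, 82 mm long, lip at its end. Angle in rad: 0 shut, 1.57 upright, 2.1 leaning away to +x; starts 1.55 to 1.8. A light spring (0.06 N m/rad, free at 2.2 rad) opens it, friction 0.06 N m: above about 1.3 rad it stays as left; below, it springs up if let go uncaught. It shuts only over a tube that lies home.
- strapB (a joint): The same strap at y = -65 mm of the mount; same meaning of its angle, same start range.
- screwdriver: Bystander, to be left in its place: screwdriver, 190 mm long, lying between robot and work. Origin in the middle of its underside.
- post: Bystander, to be left in its place: steel post on a round foot, 40 mm across, 75 mm tall. Origin in the middle of its underside.
- lens_ring: Bystander, to be left in its place: black ring, 60 mm across, 14 mm high. Origin in the middle of its underside.
- wash_bottle: Bystander, to be left in its place: white bottle, 60 mm across, 150 mm tall. Origin in the middle of its underside.
- filter_case: Bystander, to be left in its place: grey flat case, 80 x 110 x 30 mm. Origin in the middle of its underside.
- wrench: Bystander, to be left in its place: steel wrench, 150 mm long. Origin in the middle of its underside.
- screw_tray: Bystander, to be left in its place: clear shallow tray, 90 x 130 x 30 mm. Origin in the middle of its underside.

How it is judged:
On the way:
1. the tube lies home in the V cradle, centred lengthwise, released, both straps still open (x of tube in the frame of mount between -0.004 and 0.004 m and y of tube in the frame of mount between -0.014 and 0.014 m and z of tube in the frame of mount between 0.095 and 0.129 m and angle between the y axis of tube and the y axis of mount, either way round below 0.05 rad and contact force between tube and mount above 1 N and linear speed of tube below 0.02 m/s and contact force between the fingers and tube below 0.3 N and value of joint each of strapA, strapB above 0.5 rad), for 0.2 s.
At the end, for the whole second after the job is handed in: The tube lies home in both V seats (axis within 4 mm sideways, 95 to 129 mm above the table, within 14 mm of centred lengthwise, within 0.05 rad of parallel), resting on them; both straps are shut at 0 (below 0.04 rad), held by their catches; the robot has let go (x of tube in the frame of mount between -0.004 and 0.004 m and y of tube in the frame of mount between -0.014 and 0.014 m and z of tube in the frame of mount between 0.095 and 0.129 m and angle between the y axis of tube and the y axis of mount, either way round below 0.05 rad and contact force between tube and mount above 1 N and linear speed of tube below 0.02 m/s and value of joint each of strapA, strapB below 0.04 rad and contact force between the fingers and anything else below 0.3 N); the robot touches nothing.
It fails at once if a strap or the mount is pushed with more than 50 N (contact force between any of the arm, the fingers and mount above 50 N).
It fails at once if the tube is rammed into the cradle or squashed there (more than 60 N) (contact force between tube and mount above 60 N).
It fails at once if the tube is dropped (falls, out of the fingers, by more than about 8 mm) (linear speed of tube above 0.4 m/s and contact force between the fingers and tube below 0.05 N).
It fails at once if a bystander is moved by more than 30 mm (distance of any of screwdriver, post, lens_ring, wash_bottle, filter_case, wrench, screw_tray from where it was at the start of the episode above 0.03 m).
It also fails if it takes over 69 s, if anything falls off the work surface, if the arm or the gripper's body presses on something with over 40 N, if the wrist force passes 120 N, or if a joint passes its speed limit or range.

### The arm

A 6-joint arm with a two-finger parallel gripper is mounted at the origin on the work surface. World frame = base frame: x ahead of the robot, y to its left, z up, the work surface at z = 0. Lengths are in m, angles in rad, forces in N, time in s.
With the tool pointing down it reaches from about 0.3 to 0.95 m from the base axis. Payload 3.1 kg.
Tool frame: the origin (TCP) lies where the fingers leave the gripper's body, on its centre line; the fingertips stand 73 mm ahead of it and the grasp point (between the pads) lies 54 mm ahead of it; x points along the fingers, y is the direction in which the jaws open and shut, and the axes are right-handed (so a half turn about x gives the same grasp; the last joint's range is limited). The gripper opens to 85 mm and grips with 20 to 120 N. Pads are 22 mm wide; open, the fingers measure 114 mm over their backs; the gripper's body (76 mm by 85 mm) begins 54 mm behind the grasp point. The pads swing forward as they close: fully open they stand 13 mm farther back than shut.
Start: joints at [1.275, 0.308, 1.634, -0, 1.2, -0.07], TCP at [0.14, 0.609, 0.304] pointing down, gripper open.
Joint ranges: [-3.06, 3.06], [-0.79, 1.96], [0.05, 2.63], [-1.19, 4.34], [0.05, 2.64], [-2.94, 2.94]. Speed limits (rad/s): [2.79, 2.79, 3.14, 3.14, 3.14, 3.14].

### API

Orientations are given as a unit quaternion [x, y, z, w].
In Python, from workcell import get_state, eyes, workorder, finder gives the robot as it stands.
- The arm moves only by the tool arm_command, never from a script. Its argument "deltas" is a list of rows, each a list of 7 numbers: the shift along the tool's x, y, z as a fraction of full scale, then the turn, a rotation vector about the tool's x, y, z as a fraction of full scale, then the closure, from 0 (fully open) to 1 (shut). In form: [[x, y, z, ax, ay, az, gripper], ...]. A call has 1 to 20 rows; each row shifts and turns the commanded pose from where the row before left it, along the tool's axes as they then stand; what a row does not reach is not made up. Full scale, the value 1, is 0.04 m for a shift and 4 degrees for a turn. A row lasts 1/12 s, in which the tool goes at most 41.7 mm and 7.16 degrees, less where a joint would pass 70% of its speed; a pose out of reach is approached as far as the arm can. A call with a number of a shift or a turn outside -1 to 1 is refused whole. A call with a gripper value outside its range is refused whole. The fingers move at their own pace and stop on an object; "squeeze" is the grip in N (left out, the last holds). Time passes only in rows, so rows that do not move let the fingers close. It gives the time, the measured TCP pose, the force and the opening at its end, in the units of the state.
- get_state(): the state, without advancing time (a new reading comes with each control period).
- eyes.capture(name): name is "scene" or "top" or "wrist"; returns a dict with "image" (420x560x3 uint8, red, green, blue), "mtx" (3x3 intrinsics, pixels), "extrinsics" (4x4, takes a point from world to camera coordinates). Camera axes: x right, y up, looking along -z (the intrinsics and any distortion apply to the point x, -y, -z); pixel columns grow to the right and rows downward; lengths in m; the calibration is good to about 2 mm. A picture is of the moment at which its call begins. There is no depth.
- workorder.job_done(): hands the job in, once; it reports no verdict.
Trained networks look in the newest picture that a camera, given by its name, has taken for a name from the list of things; names that differ only in an ending like _2 or _b are one class to them, and where a whole thing is asked for, a point or a joint stands for the part that bears it (a point fixed in the world has none). Each returns a list of dicts, best first, with "confidence" (0 to 1); they miss things now and then, are a little off and sometimes report something else, mostly with a low value. They report only what shows in the picture. A call takes as long as a camera call.
- finder.search_frame(camera, target): "rect" ([left, top, right, bottom] in pixels, round what is visible of it).
- finder.silhouettes(camera, target): "region" (420x560 bool, what is visible of it) and "rect" ([left, top, right, bottom] in pixels, round what is visible of it).
- finder.spot_point(camera, target): "location" ([row, column] in pixels: a listed point, or the origin of a listed thing).
The state is a dict: "time": time; "qpos": joint angles; "joint_vel": joint speeds; "joint_torque": joint torques, N m; "ee_pos": TCP position; "tcp_rot": TCP orientation; "contact_force": force on the tool from outside, world axes, zero at the start; "torque": the same for the moment, N m; "finger_gap": finger opening in m.
Only numpy, scipy, OpenCV 4.12 (cv2) and the standard library are available. Lean on these libraries where they do the work, as an engineer would, in place of code of your own. Each camera call takes 0.05 s, during which the arm holds its last target.

## Working session

There is one attempt and no reset: what is moved stays moved. The work goes in short steps, Python scripts to look and compute and a tool call to move; the robot and the scene stay as the last step left them, time stands still between calls to the robot, and variables do not carry over. Pictures are saved under pics/ and viewed, and the job is handed in when it is done.

Besides the shell and the picture viewer there is one more tool, called in YAML: its name, and indented under it one key for each argument. arm_command: Moves the arm, as the interface text tells. Its arguments: {"type":"object","properties":{"deltas":{"type":"array","items":{"type":"array","items":{"type":"number","minimum":-1,"maximum":1}}},"squeeze":{"type":"number"}},"required":["deltas"]}

```bash
mkdir -p pics; ls
cat > h.py <<'E'
import numpy as np, cv2
from workcell import get_state, eyes, workorder, finder
def cap(cam, fn=None):
    c=eyes.capture(cam)
    if fn: cv2.imwrite('pics/'+fn, c['image'][:,:,::-1])
    return c
def proj(c,P):
    P=np.atleast_2d(P); E=np.array(c['extrinsics']); K=np.array(c['mtx'])
    q=P@E[:3,:3].T+E[:3,3]; q=q*np.array([1,-1,-1])
    u=q@K.T; return u[:,:2]/u[:,2:]
def ray(c,px):
    E=np.array(c['extrinsics']); K=np.array(c['mtx'])
    d=np.linalg.inv(K)@np.array([px[0],px[1],1.]); d=d*np.array([1,-1,-1])
    R=E[:3,:3]; o=-R.T@E[:3,3]; return o, R.T@d
def atz(c,px,z):
    o,d=ray(c,px); return o+d*(z-o[2])/d[2]
E
python3 - <<'E'
from h import *
s=get_state(); print({k:np.round(v,4).tolist() if not isinstance(v,float) else v for k,v in s.items()})
for cam in ['scene','top','wrist']:
    c=cap(cam,cam+'0.png'); print(cam, c.keys(), np.round(c['mtx'],1).tolist()); E=c['extrinsics']; print(np.round(-E[:3,:3].T@E[:3,3],3), np.round(E[:3,:3],3).tolist())
    for t in ['tube','rest','mount','axis_low','hinge_low','catch_low','strapA','strapB']:
        r=finder.spot_point(cam,t); b=finder.search_frame(cam,t)
        print(t,[(np.round(x['location'],1).tolist(),round(x['confidence'],2)) for x in r[:2]],[(np.round(x['rect']).tolist(),round(x['confidence'],2)) for x in b[:2]])
E
```

```text
pics
{'time': 0.0, 'qpos': [1.2753, 0.309, 1.6352, -0.0, 1.1997, -0.0697], 'joint_vel': [-0.0003, 0.0003, -0.0006, 0.0001, -0.0003, 0.0011], 'joint_torque': [0.0008, -41.5258, -27.6668, 0.0001, 0.0101, 0.0], 'ee_pos': [0.1397, 0.6085, 0.3026], 'tcp_rot': [0.0788, 0.7027, -0.0804, 0.7025], 'contact_force': [-0.1299, -0.0912, 0.4305], 'torque': [0.0087, -0.0269, 0.0224], 'finger_gap': 0.08518544114729201}
scene dict_keys(['image', 'mtx', 'extrinsics']) [[530.8, 0.0, 272.4], [0.0, 530.8, 212.2], [0.0, 0.0, 1.0]]
[ 0.938 -0.503  0.936] [[0.794, 0.607, 0.004], [-0.483, 0.629, 0.609], [0.368, -0.486, 0.793]]
tube [([184.1, 309.2], 0.63)] [([103.0, 218.0, 217.0, 335.0], 0.73), ([288.0, 146.0, 331.0, 219.0], 0.65)]
rest [([184.2, 310.2], 0.88)] [([280.0, 155.0, 344.0, 220.0], 0.59)]
mount [([274.7, 367.9], 0.21)] [([160.0, 183.0, 226.0, 240.0], 0.74), ([104.0, 217.0, 218.0, 335.0], 0.61)]
axis_low [([265.3, 155.5], 0.91)] [([99.0, 216.0, 218.0, 332.0], 0.58)]
hinge_low [] [([104.0, 220.0, 217.0, 336.0], 0.68)]
catch_low [] [([105.0, 223.0, 217.0, 338.0], 0.6)]Traceback (most recent call last):
  File "<stdin>", line 6, in <module>
ValueError: it knows: axis_low, catch_low, filter_case, hinge_low, lens_ring, mount, post, rest, screw_tray, screwdriver, tube, wash_bottle, wrench
```

View pics/scene0.png

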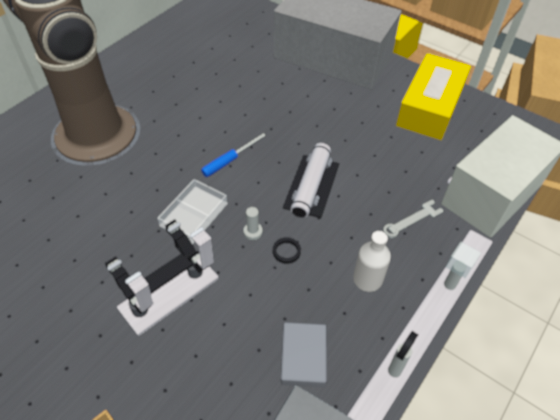

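Run:
```python
from h import *
for cam in ['top','wrist']:
    c=cap(cam,cam+'0.png'); print(cam, np.round(c['mtx'],1).tolist()); E=c['extrinsics']; print(np.round(-E[:3,:3].T@E[:3,3],3), np.round(E[:3,:3],3).tolist())
    for t in ['tube','rest','mount','axis_low','hinge_low','catch_low']:
        r=finder.spot_point(cam,t); 
        print(t,[(np.round(x['location'],1).tolist(),round(x['confidence'],2)) for x in r[:2]])
    for t in ['tube','rest','mount','screwdriver','post','lens_ring','wash_bottle','filter_case','wrench','screw_tray']:
        b=finder.search_frame(cam,t)
        print(t,[(np.round(x['rect']).tolist(),round(x['confidence'],2)) for x in b[:2]])
print(get_state()['time'])
```

```text
top [[393.9, 0.0, 271.7], [0.0, 393.9, 209.9], [0.0, 0.0, 1.0]]
[0.432 0.025 0.86 ] [[-0.009, -1.0, -0.028], [0.988, -0.013, 0.153], [-0.154, -0.026, 0.988]]
tube [([223.1, 209.7], 0.6)]
rest [([228.8, 208.7], 0.97)]
mount [([256.8, 393.1], 0.94)]
axis_low [([251.8, 412.5], 0.9)]
hinge_low [([232.2, 411.0], 0.6)]
catch_low [([221.9, 210.3], 0.69), ([273.4, 408.3], 0.65)]
tube [([159.0, 199.0, 259.0, 248.0], 0.66)]
rest [([168.0, 196.0, 252.0, 260.0], 0.76), ([286.0, 229.0, 304.0, 249.0], 0.36)]
mount [([352.0, 208.0, 480.0, 296.0], 0.78)]
screwdriver [([181.0, 312.0, 267.0, 335.0], 0.72)]
post [([283.0, 230.0, 299.0, 250.0], 0.66), ([252.0, 88.0, 280.0, 136.0], 0.4)]
lens_ring [([278.0, 184.0, 304.0, 213.0], 0.58)]
wash_bottle [([253.0, 89.0, 280.0, 139.0], 0.96), ([379.0, 202.0, 402.0, 228.0], 0.49)]
filter_case [([334.0, 94.0, 395.0, 154.0], 0.67)]
wrench [([156.0, 111.0, 211.0, 144.0], 0.84), ([377.0, 204.0, 402.0, 225.0], 0.24)]
screw_tray [([282.0, 276.0, 349.0, 327.0], 0.64)]
wrist [[331.3, 0.0, 282.8], [0.0, 331.3, 207.9], [0.0, 0.0, 1.0]]
[0.065 0.627 0.374] [[0.224, 0.975, 0.001], [-0.928, 0.213, -0.305], [-0.297, 0.067, 0.952]]
tube []
rest []
mount []
axis_low []
hinge_low []
catch_low []
tube []
rest []
mount []
screwdriver []
post []
lens_ring []
wash_bottle []
filter_case []
wrench []
screw_tray []
2.35
```

View top.

The scene picture shows the tube in its rest at about (312,180), and the mount at lower left (165,280) with both straps upright.

Run:
```python
import cv2
a=cv2.imread('pics/top0.png'); 
b=cv2.resize(a[180:320,330:500],None,fx=4.6,fy=4.2,interpolation=cv2.INTER_CUBIC); 
cv2.imwrite('pics/m0.png',cv2.resize(a[190:310,340:500],(800,600),interpolation=cv2.INTER_CUBIC))
cv2.imwrite('pics/t0.png',cv2.resize(a[170:290,140:300],(800,600),interpolation=cv2.INTER_CUBIC))
```

```text
(no output)
```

View pics/top0.png

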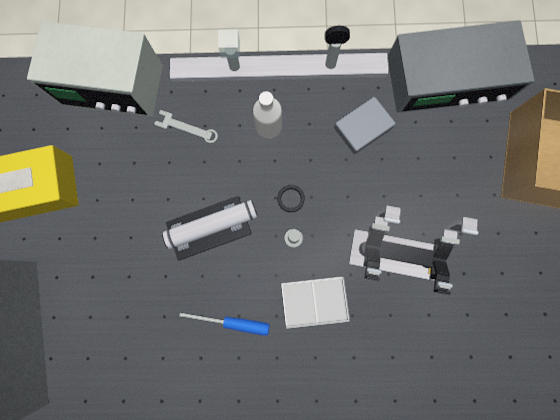

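View pics/m0.png

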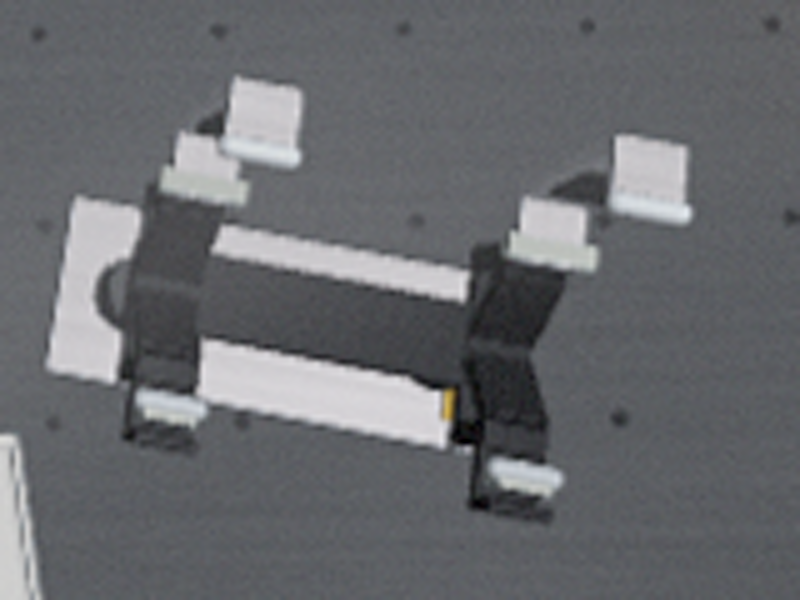

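View pics/t0.png

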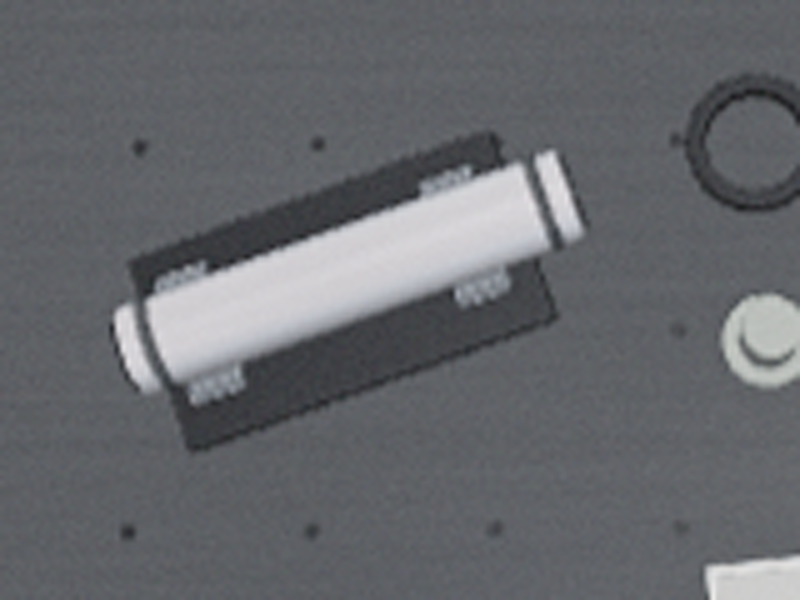

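Run:
```python
import cv2
a=cv2.imread('pics/scene0.png'); 
cv2.imwrite('pics/sm0.png',cv2.resize(a[215:335,90:250],(800,600),interpolation=cv2.INTER_CUBIC))
cv2.imwrite('pics/st0.png',cv2.resize(a[130:235,250:390],(800,600),interpolation=cv2.INTER_CUBIC))
```

```text
(no output)
```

View pics/sm0.png

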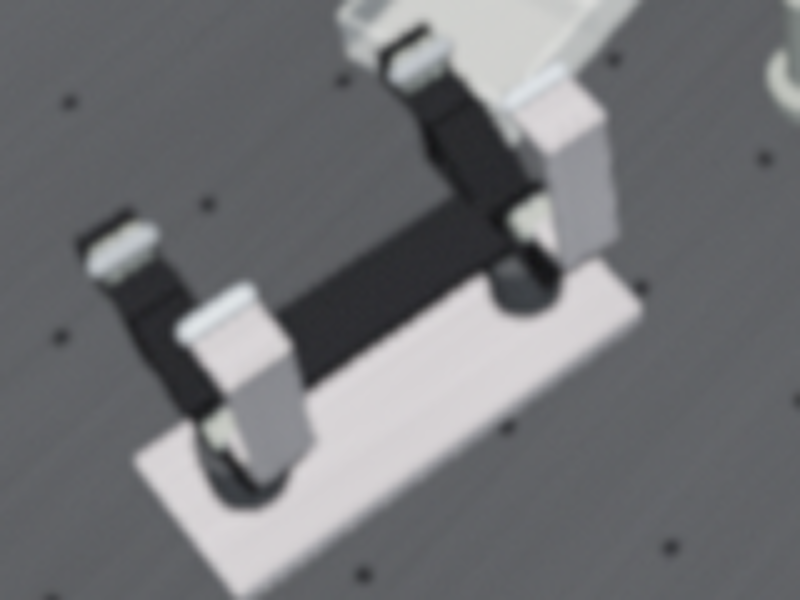

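View pics/st0.png

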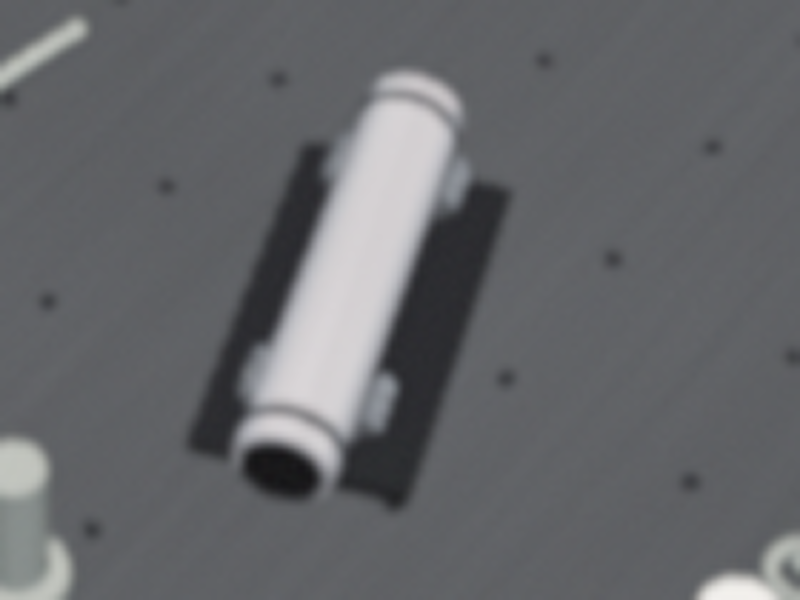

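```bash
cat > fit.py <<'E'
from h import *
from scipy.optimize import least_squares, minimize
from scipy.spatial.transform import Rotation as Ro
ct=eyes.capture('top'); cs=eyes.capture('scene')
T=lambda u,v:(340+u/5,190+v/5)
S=lambda u,v:(90+u/5,215+v/5)
def Rz(p): return np.array([[np.cos(p),-np.sin(p),0],[np.sin(p),np.cos(p),0],[0,0,1]])
base=[(ct,T(75,195),(.0375,.095,.012)),(ct,T(47,370),(-.0375,.095,.012)),
(cs,S(135,462),(-.0375,-.095,.012)),(cs,S(243,590),(.0375,-.095,.012)),(cs,S(642,300),(.0375,.095,.012))]
val=[(ct,T(135,285),.077),(ct,T(205,288),.053),(ct,T(470,345),-.053),(ct,T(530,349),-.077)]
def f(q,w=1,full=False):
    R=Rz(q[2]); o=np.array([q[0],q[1],0]); r=[]
    for c,p,b in base: r+=list(proj(c,R@np.array(b)+o)[0]-p)
    for c,p,y in val: r+=list(w*(proj(c,R@np.array((0,y,.1+q[3]-.0283))+o)[0]-p))
    return np.array(r)
s=least_squares(f,[.35,-.3,-.15,.012]); print(s.x, np.round(s.fun,1))
s=least_squares(lambda q:f(q,0),[.35,-.3,-.15,.012]); print('base only',s.x, np.round(f(s.x),1))
# catch triangulation
def tri(a,b):
    (o1,d1),(o2,d2)=a,b
    A=np.stack([d1,-d2],1); t=np.linalg.lstsq(A,o2-o1,rcond=None)[0]
    p=o1+t[0]*d1; q=o2+t[1]*d2; return (p+q)/2, np.linalg.norm(p-q)
for n,a,b in [('catA',T(170,407),S(418,60)),('catB',T(525,477),S(122,250)),('lipA',T(260,152),S(540,87)),('lipB',T(652,212),S(218,310))]:
    P,e=tri(ray(ct,a),ray(cs,b)); R=Rz(s.x[2]); print(n,P.round(4),e.round(4),'in mount',(R.T@(P-[s.x[0],s.x[1],0])).round(4))
# tube
def mask(c,q):
    a=np.linspace(0,2*np.pi,24,endpoint=False); P=np.array([(.02*np.cos(t),y,.02*np.sin(t)+.037) for t in a for y in(-.1,.1)])
    P=P@Rz(q[2]).T+[q[0],q[1],0]; h=cv2.convexHull((proj(c,P)*16).round().astype(np.int32))
    m=np.zeros((420,560),np.uint8); cv2.fillConvexPoly(m,h,255,cv2.LINE_AA,4); return m/255.
obs=[]
for c,roi in [(ct,(160,195,262,252)),(cs,(285,140,335,222))]:
    g=c['image'].astype(float).mean(2); m=np.clip((g-110)/80,0,1); w=np.zeros_like(m); w[roi[1]:roi[3],roi[0]:roi[2]]=1; obs.append((c,m,w))
cost=lambda q,k=(0,1):sum(((mask(obs[i][0],q)-obs[i][1])**2*obs[i][2]).sum() for i in k)
for k in [(0,),(1,),(0,1)]:
    best=min((minimize(lambda q:cost(q,k),[.45,.17,y0],method='Nelder-Mead',options=dict(initial_simplex=np.array([.45,.17,y0])+np.array([[0,0,0],[.03,0,0],[0,.03,0],[0,0,.15]]))) for y0 in (.2,.35)),key=lambda r:r.fun)
    print('tube',k,best.x,best.fun)
st=get_state(); R=Ro.from_quat(st['tcp_rot']).as_matrix(); print(R.round(3),st['ee_pos'],st['time'])
E
python3 fit.py
```

```text
[ 0.46499935 -0.2164847  -0.18663807  0.01105789] [-0.7  0.4 -0.2  0.1 -0.6 -0.6 -0.7  0.8 -0.4  0.1  0.2 -1.  -1.5  0.6
  0.1 -1.2  0.6  0.2]
base only [ 0.46564002 -0.2162816  -0.18506884  0.012     ] [-0.8  0.2 -0.3 -0.2 -0.2 -0.4 -0.3  1.  -0.1  0.2  0.2 -1.3 -1.6  0.3
  0.2 -1.6  0.7 -0.2]
catA [ 0.4303 -0.1438  0.117 ] 0.0002 in mount [-0.048   0.0647  0.117 ]
catB [ 0.4044 -0.271   0.1176] 0.0016 in mount [-0.0501 -0.065   0.1176]
lipA [ 0.5167 -0.1603  0.1917] 0.003 in mount [0.0399 0.0644 0.1917]
lipB [ 0.4945 -0.2893  0.1927] 0.0025 in mount [ 0.0418 -0.0664  0.1927]
tube (0,) [0.42 0.19 0.3 ] 1494.6678472222225
tube (1,) [0.39 0.2  0.35] 1028.4552951388887
tube (0, 1) [0.39 0.2  0.35] 2523.123142361111
[[ 0.     0.224  0.975]
 [ 0.     0.975 -0.224]
 [-1.     0.     0.   ]] [0.13996909 0.60913398 0.30391269] 2.45
```

```bash
cat > fit2.py <<'E'
from h import *
exec(open('fit.py').read().split('# tube')[1].split('for k in')[0].replace('obs=[]','obs=[]'),globals()) if False else None
E
sed -i 's/^for k in \[(0,),.*$/p0=atz(ct,(210,224),.037); print(p0)\nfor k in [(0,),(1,),(0,1)]:/; s/\[\.45,\.17,y0\]/[p0[0],p0[1],y0]/g' fit.py; python3 fit.py | tail -8
```

```text
lipB [ 0.4945 -0.2893  0.1927] 0.0025 in mount [ 0.0418 -0.0664  0.1927]
[0.53186387 0.17716315 0.037     ]
tube (0,) [0.53443013 0.17513257 0.34625207] 313.55653811034216
tube (1,) [0.52218028 0.20312487 0.35283303] 192.67103433775472
tube (0, 1) [0.53187419 0.17834574 0.34794815] 605.8279473039215
[[ 0.     0.224  0.975]
 [ 0.     0.975 -0.224]
 [-1.     0.     0.   ]] [0.13996541 0.60913873 0.30389078] 2.55
```

```bash
cat >> fit.py <<'E'
im=[]
for c,roi,q in [(ct,(140,170,300,290),(.5344,.1751,.346)),(cs,(250,130,390,235),(.5344,.1751,.346))]:
    a=c['image'][:,:,::-1].copy(); m=(mask(c,q)>.5).astype(np.uint8); a=cv2.resize(a[roi[1]:roi[3],roi[0]:roi[2]],(400,300),interpolation=cv2.INTER_CUBIC); m=cv2.resize(m[roi[1]:roi[3],roi[0]:roi[2]],(400,300))
    k,_=cv2.findContours(m,0,2); cv2.drawContours(a,k,-1,(0,0,255),1); im.append(a)
cv2.imwrite('pics/fit_t.png',np.hstack(im))
print(atz(cs,(312,180),.037),cost((.5344,.1751,.346),(1,)))
E
python3 fit.py | tail -1
```

```text
[0.5359428  0.17461673 0.037     ] 311.2000773740869
```

View pics/fit_t.png

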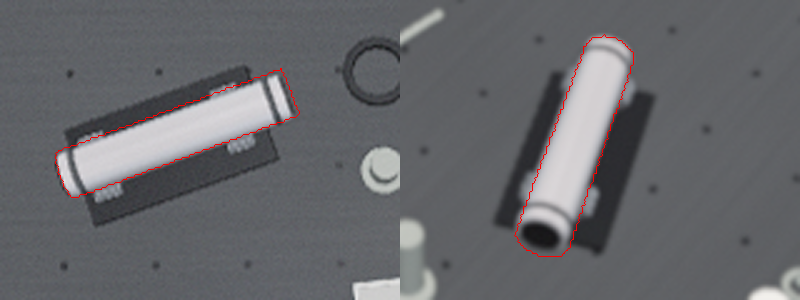

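arm_command:
  deltas:
    - [0, -0.52, 0.75, 0, 0, 0, 0]
    - [0, -0.52, 0.75, 0, 0, 0, 0]
    - [0, -0.52, 0.75, 0, 0, 0, 0]
    - [0, -0.52, 0.75, 0, 0, 0, 0]
    - [0, -0.52, 0.75, 0, 0, 0, 0]
    - [0, -0.52, 0.75, 0, 0, 0, 0]
    - [0, -0.52, 0.75, 0, 0, 0, 0]
    - [0, -0.52, 0.75, 0, 0, 0, 0]
    - [0, -0.52, 0.75, 0, 0, 0, 0]
    - [0, -0.52, 0.75, 0, 0, 0, 0]
    - [0, -0.52, 0.75, 0, 0, 0, 0]
    - [0, -0.52, 0.75, 0, 0, 0, 0]
    - [0, -0.52, 0.75, 0, 0, 0, 0]
    - [0, -0.52, 0.75, 0, 0, 0, 0]
    - [0, -0.52, 0.75, 0, 0, 0, 0]
    - [0, -0.52, 0.75, 0, 0, 0, 0]

```text
time: 3.98
ee_pos: [0.5343, 0.1758, 0.3041]
tcp_rot: [0.08, 0.702, -0.08, 0.703]
contact_force: [-0.2, 0.7, 0.1]
finger_gap: 0.0855
```

arm_command:
  deltas:
    - [0, 0, 0, 1, 0, 0, 0]
    - [0, 0, 0, 1, 0, 0, 0]
    - [0, 0, 0, 1, 0, 0, 0]
    - [0, 0, 0, 1, 0, 0, 0]
    - [0, 0, 0, 1, 0, 0, 0]
    - [0, 0, 0, 1, 0, 0, 0]
    - [0.3, 0, 0, 1, 0, 0, 0]
    - [0.3, 0, 0, 1, 0, 0, 0]
    - [0.3, 0, 0, 1, 0, 0, 0]
    - [0.3, 0, 0, 1, 0, 0, 0]
    - [0.3, 0, 0, 1, 0, 0, 0]
    - [0.3, 0, 0, 1, 0, 0, 0]
    - [0.3, 0, 0, 1, 0, 0, 0]
    - [0.3, 0, 0, 1, 0, 0, 0]
    - [0, 0, 0, 0.33, 0, 0, 0]
    - [0, 0, 0, 0, 0, 0, 0]
    - [0, 0, 0, 0, 0, 0, 0]

```text
time: 5.4
ee_pos: [0.5337, 0.1774, 0.2085]
tcp_rot: [0.407, 0.578, -0.406, 0.579]
contact_force: [-0.4, 0.2, -0.1]
finger_gap: 0.0857
```

```bash
cat >> h.py <<'E'
from scipy.spatial.transform import Rotation as Ro
def to(p, axis_y=None):
    "tool-axis shift in 40mm units to reach TCP p; and yaw turn deg about tool x so tool y is along angle axis_y"
    s=get_state(); R=Ro.from_quat(s['tcp_rot']).as_matrix(); d=R.T@(np.array(p)-s['ee_pos'])/.04
    print('t',s['time'],'pos',np.round(s['ee_pos'],4),'shift units',d.round(3),'gap',round(s['finger_gap'],4),'F',np.round(s['contact_force'],1))
    print('tool x',R[:,0].round(3),'y angle',np.degrees(np.arctan2(R[1,1],R[0,1])).round(2))
    return s,R
E
python3 - <<'E'
from h import *
to([.534,.176,.091])
c=cap('wrist','w1.png')
R=np.array([[np.cos(.346),-np.sin(.346),0],[np.sin(.346),np.cos(.346),0],[0,0,1]])
print(proj(c,[[.534,.1755,.057],*(np.array([[.02,.1,.037],[.02,-.1,.037],[-.02,-.1,.037],[-.02,.1,.037]])@R.T+[.534,.1755,0])]).round(0).tolist())
for r in finder.spot_point('wrist','tube')+finder.spot_point('wrist','rest'): print(r['location'],r['confidence'])
E
```

```text
t 5.4 pos [0.5337 0.1774 0.2085] shift units [ 2.938 -0.009  0.035] gap 0.0857 F [-0.4  0.2 -0.1]
tool x [ 0.001  0.    -1.   ] y angle 19.82
[[280.0, 220.0], [309.0, 71.0], [304.0, 321.0], [257.0, 321.0], [250.0, 71.0]]
[208.7, 281.1] 0.93
```

View pics/w1.png

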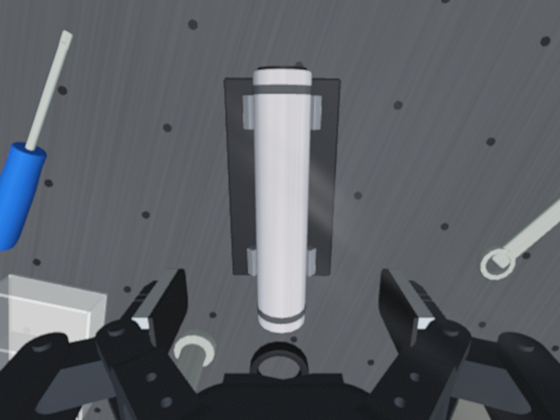

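arm_command:
  deltas:
    - [0.3, 0, 0, 0, 0, 0, 0]
    - [0.3, 0, 0, 0, 0, 0, 0]
    - [0.3, 0, 0, 0, 0, 0, 0]
    - [0.3, 0, 0, 0, 0, 0, 0]
    - [0.3, 0, 0, 0, 0, 0, 0]
    - [0.3, 0, 0, 0, 0, 0, 0]
    - [0.3, 0, 0, 0, 0, 0, 0]
    - [0.3, 0, 0, 0, 0, 0, 0]
    - [0.3, 0, 0, 0, 0, 0, 0]
    - [0.23, 0, 0, 0, 0, 0, 0]
    - [0, 0, 0, 0, 0, 0, 0]

```text
time: 6.47
ee_pos: [0.5316, 0.1769, 0.0881]
tcp_rot: [0.406, 0.579, -0.408, 0.577]
contact_force: [-0.0, -0.6, -0.4]
finger_gap: 0.0856
```

arm_command:
  deltas:
    - [0, 0, 0, 0, 0, 0, 0.3]
    - [0, 0, 0, 0, 0, 0, 0.4]
    - [0, 0, 0, 0, 0, 0, 0.5]
    - [0, 0, 0, 0, 0, 0, 0.6]
    - [0, 0, 0, 0, 0, 0, 0.7]
    - [0, 0, 0, 0, 0, 0, 0.8]
    - [0, 0, 0, 0, 0, 0, 1]
    - [0, 0, 0, 0, 0, 0, 1]
    - [0, 0, 0, 0, 0, 0, 1]
    - [0, 0, 0, 0, 0, 0, 1]
  squeeze: 40

```text
time: 7.3
ee_pos: [0.5329, 0.1771, 0.0918]
tcp_rot: [0.407, 0.579, -0.407, 0.578]
contact_force: [-3.1, -1.4, 5.0]
finger_gap: 0.0389
```

arm_command:
  deltas:
    - [-0.1, 0, 0, 0, 0, 0, 1]
    - [-0.2, 0, 0, 0, 0, 0, 1]
    - [-0.4, 0, 0, 0, 0, 0, 1]
    - [-0.6, 0, 0, 0, 0, 0, 1]
    - [-0.7, 0, 0, 0, 0, 0, 1]
    - [-0.7, 0, 0, 0, 0, 0, 1]
    - [-0.7, 0, 0, 0, 0, 0, 1]
    - [-0.7, 0, 0, 0, 0, 0, 1]
    - [-0.7, 0, 0, 0, 0, 0, 1]
    - [-0.6, 0, 0, 0, 0, 0, 1]
    - [-0.4, 0, 0, 0, 0, 0, 1]
    - [-0.2, 0, 0, 0, 0, 0, 1]
    - [0, 0, 0, 0, 0, 0, 1]

```text
time: 8.38
ee_pos: [0.5342, 0.1776, 0.3333]
tcp_rot: [0.408, 0.577, -0.406, 0.579]
contact_force: [-0.2, 0.3, -3.7]
finger_gap: 0.0391
```

Run:
```python
from h import *
to([.465,-.2164,.33])
c=cap('wrist','w2.png'); c=cap('scene','s2.png'); print([ (r['location'],r['confidence']) for r in finder.spot_point('scene','tube')])
```

```text
t 8.3833 pos [0.5342 0.1776 0.3333] shift units [ 0.062 -4.956  8.686] gap 0.0391 F [-0.2  0.3 -3.7]
tool x [ 0.005  0.001 -1.   ] y angle 19.75
[([96.6, 318.7], 0.64)]
```

View pics/w2.png

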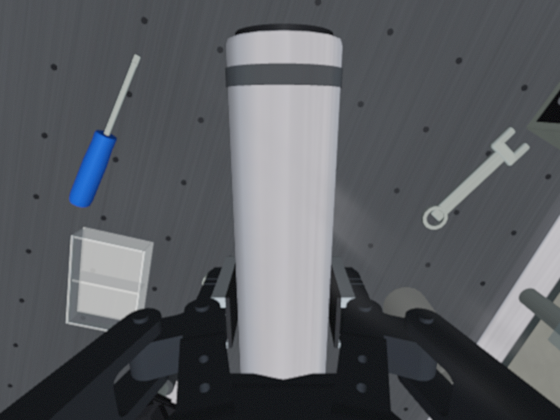

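View pics/s2.png

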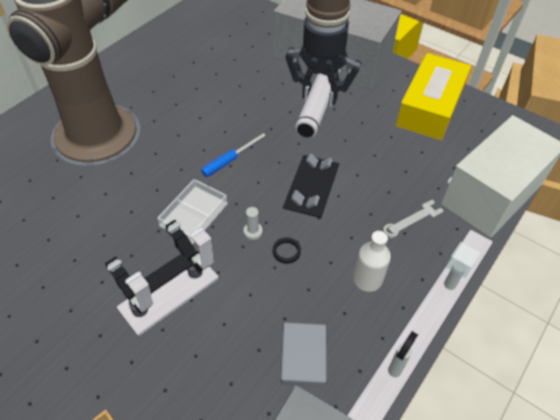

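Tube is held straight and clear of everything; check its lengthwise offset in the grip from the end's edge (row ~36 near the top rim).

Run:
```python
from h import *
s=get_state(); R=Ro.from_quat(s['tcp_rot']).as_matrix(); c=eyes.capture('wrist')
for off in (-.005,0,.005):
  for dz in (.05,.054):
    print(off,dz,[proj(c,s['ee_pos']+R@np.array([dz-h,yy,-.1+off]))[0].round(1).tolist() for h,yy in((.02,0),(0,-.02),(0,.02))])
# scene check: ends
cs=eyes.capture('scene')
print(proj(cs,[s['ee_pos']+R@np.array([.052,0,z]) for z in(-.1,.1)]).round(1))
```

```text
-0.005 0.05 [[277.7, -6.0], [216.3, 13.3], [340.8, 13.4]]
-0.005 0.054 [[277.9, -1.5], [218.6, 16.4], [338.8, 16.5]]
0 0.05 [[277.8, 15.4], [217.3, 30.7], [340.0, 30.7]]
0 0.054 [[278.0, 19.0], [219.5, 33.1], [338.1, 33.2]]
0.005 0.05 [[277.9, 36.1], [218.2, 47.6], [339.2, 47.6]]
0.005 0.054 [[278.1, 38.8], [220.3, 49.4], [337.3, 49.4]]
[[331.7  63.4]
 [304.9 130. ]]
```

arm_command:
  deltas:
    - [0, -0.2, 0.36, 0.3, 0, 0, 1]
    - [0, -0.41, 0.72, 0, 0, 0, 1]
    - [0, -0.41, 0.72, 0, 0, 0, 1]
    - [0, -0.41, 0.72, 0, 0, 0, 1]
    - [0, -0.41, 0.72, 0, 0, 0, 1]
    - [0, -0.41, 0.72, 0, 0, 0, 1]
    - [0, -0.41, 0.72, 0, 0, 0, 1]
    - [0, -0.41, 0.72, 0, 0, 0, 1]
    - [0, -0.41, 0.72, 0, 0, 0, 1]
    - [0, -0.41, 0.72, 0, 0, 0, 1]
    - [0, -0.41, 0.72, 0, 0, 0, 1]
    - [0, -0.41, 0.72, 0, 0, 0, 1]
    - [0, -0.2, 0.36, 0.3, 0, 0, 1]
    - [0, 0, 0, 1, 0, 0, 1]
    - [0, 0, 0, 1, 0, 0, 1]
    - [0, 0, 0, 1, 0, 0, 1]
    - [0, 0, 0, 1, 0, 0, 1]
    - [0, 0, 0, 1, 0, 0, 1]
    - [0, 0, 0, 1, 0, 0, 1]
    - [0, 0, 0, 1, 0, 0, 1]

```text
time: 10.3
ee_pos: [0.4567, -0.2126, 0.3291]
tcp_rot: [-0.545, -0.451, 0.545, -0.449]
contact_force: [0.3, 0.2, -3.7]
finger_gap: 0.0387
```

Run:
```python
from h import *
to([.4654,-.2144,.19])
c=cap('wrist','w3.png')
```

```text
t 10.3 pos [ 0.4567 -0.2126  0.3291] shift units [3.477 0.232 0.007] gap 0.0387 F [ 0.3  0.2 -3.7]
tool x [-0.003  0.001 -1.   ] y angle -10.86
```

View pics/w3.png

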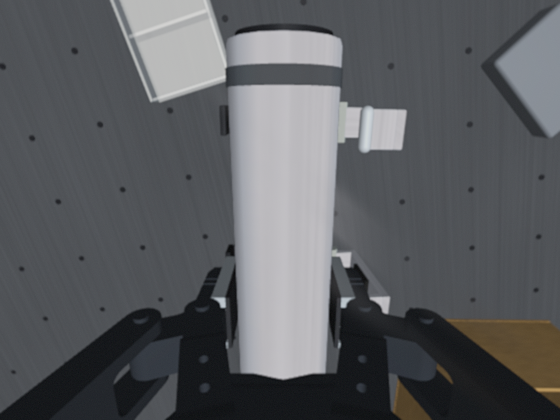

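arm_command:
  deltas:
    - [0.3, 0.12, 0, 0, 0, 0, 1]
    - [0.4, 0.11, 0, 0, 0, 0, 1]
    - [0.4, 0, 0, 0, 0, 0, 1]
    - [0.4, 0, 0, 0, 0, 0, 1]
    - [0.4, 0, 0, 0, 0, 0, 1]
    - [0.4, 0, 0, 0, 0, 0, 1]
    - [0.4, 0, 0, 0, 0, 0, 1]
    - [0.3, 0, 0, 0, 0, 0, 1]
    - [0.2, 0, 0, 0, 0, 0, 1]
    - [0.1, 0, 0, 0, 0, 0, 1]
    - [0, 0, 0, 0, 0, 0, 1]
    - [0, 0, 0, 0, 0, 0, 1]

```text
time: 11.35
ee_pos: [0.4667, -0.2147, 0.1989]
tcp_rot: [0.544, 0.451, -0.544, 0.452]
contact_force: [-0.5, -0.2, -2.8]
finger_gap: 0.0387
```

Run:
```python
from h import *
to([.4654,-.2144,.18])
c=cap('scene','s3.png');
a=cv2.imread('pics/s3.png'); cv2.imwrite('pics/s3.png',cv2.resize(a[185:335,70:270],(800,600),interpolation=cv2.INTER_CUBIC))
c=cap('top','t3.png'); a=cv2.imread('pics/t3.png'); cv2.imwrite('pics/t3.png',cv2.resize(a[180:330,320:520],(800,600),interpolation=cv2.INTER_CUBIC))
```

```text
t 11.35 pos [ 0.4667 -0.2147  0.1989] shift units [ 0.472 -0.034 -0.002] gap 0.0387 F [-0.5 -0.2 -2.8]
tool x [ 0. -0. -1.] y angle -10.64
```

View pics/s3.png

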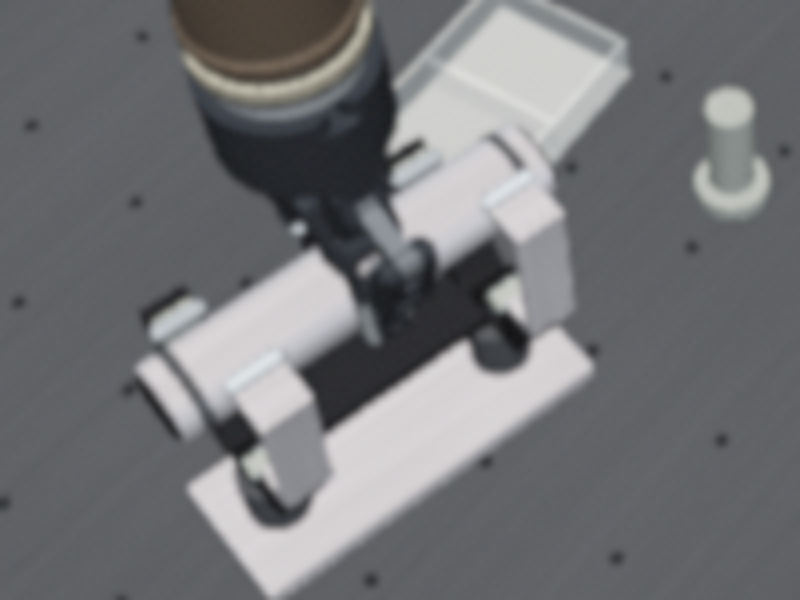

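View pics/t3.png

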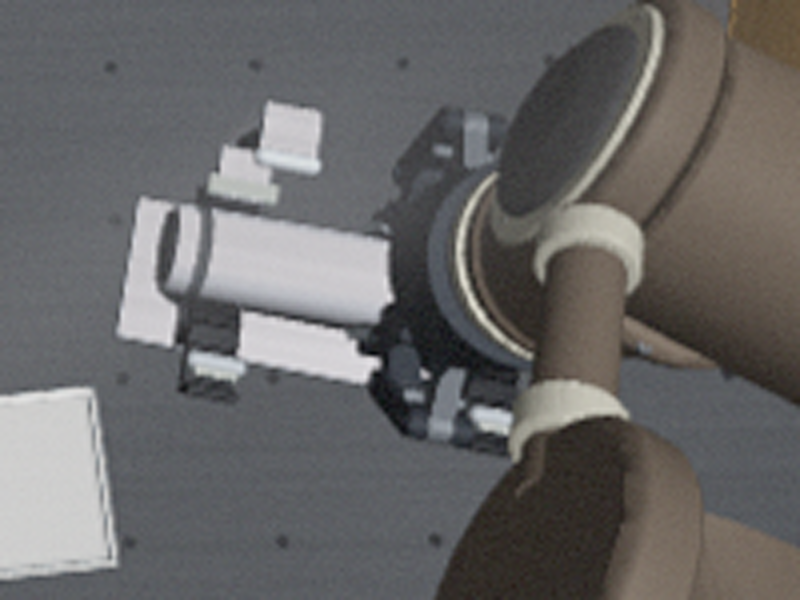

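arm_command:
  deltas:
    - [0.1, -0.03, 0, 0, 0, 0, 1]
    - [0.1, 0, 0, 0, 0, 0, 1]
    - [0.1, 0, 0, 0, 0, 0, 1]
    - [0, 0, 0, 0, 0, 0, 1]

```text
time: 11.78
ee_pos: [0.4645, -0.214, 0.1857]
tcp_rot: [-0.544, -0.452, 0.544, -0.451]
contact_force: [-0.7, -0.3, -3.7]
finger_gap: 0.0389
```

arm_command:
  deltas:
    - [0.025, 0, 0, 0, 0, 0, 1]
    - [0.025, 0, 0, 0, 0, 0, 1]
    - [0.025, 0, 0, 0, 0, 0, 1]
    - [0.025, 0, 0, 0, 0, 0, 1]
    - [0.025, 0, 0, 0, 0, 0, 1]

```text
time: 12.2
ee_pos: [0.4652, -0.2144, 0.1817]
tcp_rot: [0.544, 0.451, -0.544, 0.451]
contact_force: [0.2, -0.1, -3.9]
finger_gap: 0.0387
```

arm_command:
  deltas:
    - [0.025, 0, 0, 0, 0, 0, 1]
    - [0.025, 0, 0, 0, 0, 0, 1]
    - [0.025, 0, 0, 0, 0, 0, 1]
    - [0.025, 0, 0, 0, 0, 0, 1]
    - [0.025, 0, 0, 0, 0, 0, 1]

```text
time: 12.62
ee_pos: [0.4651, -0.2143, 0.1766]
tcp_rot: [-0.544, -0.451, 0.544, -0.451]
contact_force: [-0.6, 0.4, -3.8]
finger_gap: 0.0394
```

arm_command:
  deltas:
    - [0.025, 0, 0, 0, 0, 0, 1]
    - [0.025, 0, 0, 0, 0, 0, 1]
    - [0.025, 0, 0, 0, 0, 0, 1]
    - [0.025, 0, 0, 0, 0, 0, 1]

```text
time: 12.95
ee_pos: [0.4652, -0.2143, 0.1726]
tcp_rot: [-0.544, -0.451, 0.544, -0.451]
contact_force: [-0.4, 0.8, -2.8]
finger_gap: 0.0386
```

arm_command:
  deltas:
    - [0.025, 0, 0, 0, 0, 0, 1]
    - [0.025, 0, 0, 0, 0, 0, 1]
    - [0.025, 0, 0, 0, 0, 0, 1]

```text
time: 13.2
ee_pos: [0.4652, -0.2143, 0.1696]
tcp_rot: [-0.544, -0.451, 0.544, -0.451]
contact_force: [0.4, 0.6, -3.1]
finger_gap: 0.0385
```

arm_command:
  deltas:
    - [0.025, 0, 0, 0, 0, 0, 1]
    - [0.025, 0, 0, 0, 0, 0, 1]

```text
time: 13.37
ee_pos: [0.4652, -0.2143, 0.1676]
tcp_rot: [-0.544, -0.451, 0.544, -0.451]
contact_force: [1.3, 0.3, -3.1]
finger_gap: 0.0389
```

arm_command:
  deltas:
    - [0.025, 0, 0, 0, 0, 0, 1]
    - [0.025, 0, 0, 0, 0, 0, 1]

```text
time: 13.53
ee_pos: [0.4652, -0.2143, 0.1656]
tcp_rot: [-0.544, -0.451, 0.544, -0.451]
contact_force: [-0.1, -0.4, -3.1]
finger_gap: 0.0387
```

arm_command:
  deltas:
    - [0.025, 0, 0, 0, 0, 0, 1]
    - [0.025, 0, 0, 0, 0, 0, 1]

```text
time: 13.7
ee_pos: [0.4657, -0.2144, 0.1644]
tcp_rot: [0.545, 0.451, -0.544, 0.451]
contact_force: [-1.5, 1.2, 6.9]
finger_gap: 0.0388
```

arm_command:
  deltas:
    - [0.025, 0, 0, 0, 0, 0, 1]

```text
time: 13.78
ee_pos: [0.4659, -0.2144, 0.1642]
tcp_rot: [0.545, 0.451, -0.544, 0.451]
contact_force: [-3.1, 2.6, 11.0]
finger_gap: 0.0387
```

arm_command:
  deltas:
    - [0.025, 0, 0, 0, 0, 0, 1]

```text
time: 13.87
ee_pos: [0.4661, -0.2144, 0.164]
tcp_rot: [0.545, 0.451, -0.544, 0.451]
contact_force: [-5.3, 4.3, 16.7]
finger_gap: 0.0386
```

arm_command:
  deltas:
    - [-0.02, 0, 0, 0, 0, 0, 1]
    - [-0.02, 0, 0, 0, 0, 0, 1]
    - [0, 0, 0, 0, 0, 0, 1]

```text
time: 14.12
ee_pos: [0.466, -0.2144, 0.1641]
tcp_rot: [0.545, 0.45, -0.544, 0.451]
contact_force: [0.6, 1.6, 4.1]
finger_gap: 0.0387
```

arm_command:
  deltas:
    - [0, 0, 0, 0, 0, 0, 0.45]
    - [0, 0, 0, 0, 0, 0, 0.4]
    - [0, 0, 0, 0, 0, 0, 0.3]
    - [0, 0, 0, 0, 0, 0, 0.2]
    - [0, 0, 0, 0, 0, 0, 0.1]
    - [0, 0, 0, 0, 0, 0, 0]
    - [0, 0, 0, 0, 0, 0, 0]
    - [0, 0, 0, 0, 0, 0, 0]

```text
time: 14.78
ee_pos: [0.4651, -0.2144, 0.1632]
tcp_rot: [-0.544, -0.451, 0.544, -0.451]
contact_force: [0.4, 0.5, 0.3]
finger_gap: 0.0854
```

Run:
```python
from h import *
to([.4654,-.2144,.3])
c=cap('wrist','w4.png')
```

```text
t 14.7833 pos [ 0.4651 -0.2144  0.1632] shift units [-3.42   0.007  0.   ] gap 0.0854 F [0.4 0.5 0.3]
tool x [-0. -0. -1.] y angle -10.65
```

View pics/w4.png

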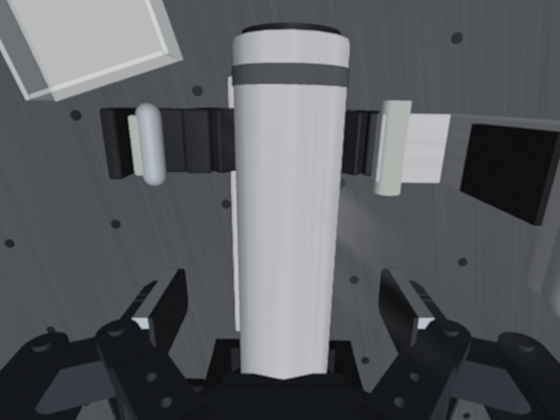

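arm_command:
  deltas:
    - [-0.1, 0, 0, 0, 0, 0, 0]
    - [-0.3, 0, 0, 0, 0, 0, 0]
    - [-0.5, 0, 0, 0, 0, 0, 0]
    - [-0.5, 0, 0, 0, 0, 0, 0]
    - [-0.5, 0, 0, 0, 0, 0, 0]
    - [-0.5, 0, 0, 0, 0, 0, 0]
    - [-0.5, 0, 0, 0, 0, 0, 0]
    - [-0.4, 0, 0, 0, 0, 0, 0.5]
    - [-0.1, 0.3, -0.1, 0, 0, 0, 1]
    - [0, 0.5, -0.28, 0, 0, 0, 1]
    - [0, 0.5, -0.3, 0, 0, 0, 1]
    - [0, 0.5, -0.3, 0, 0, 0, 1]
    - [0, 0.5, -0.3, 0, 0, 0, 1]
    - [0, 0.4, -0.2, 0, 0, 0, 1]
    - [0, 0.2, -0.1, 0, 0, 0, 1]
    - [0, 0, 0, 0, 0, 0, 1]
    - [0, 0, 0, 0, 0, 0, 1]

```text
time: 16.25
ee_pos: [0.5905, -0.1737, 0.2996]
tcp_rot: [-0.544, -0.452, 0.544, -0.451]
contact_force: [0.5, 0.3, -0.9]
finger_gap: 0.0001
```

```bash
cat >> h.py <<'E'
O=np.array([.4652,-.2163,0]); yw=-.186
RM=np.array([[np.cos(yw),-np.sin(yw),0],[np.sin(yw),np.cos(yw),0],[0,0,1]])
def mnt(p): return RM@np.array(p)+O
def st():
    s=get_state(); m=RM.T@(np.array(s['ee_pos'])-O); print('t',round(s['time'],2),'mount TCP',m.round(4),'corner x,z',(m[0]-.0145).round(4),(m[2]-.073).round(4),'F',np.round(s['contact_force'],1),'gap',round(s['finger_gap'],4)); return s
E
python3 - <<'E'
from h import *
st(); to(mnt([.115,.065,.247]))
for cam,r in [('top',(180,330,320,520)),('scene',(185,335,70,270))]:
    c=cap(cam); a=c['image'][:,:,::-1]
    b=a[r[0]:r[1],r[2]:r[3]]; b=cv2.resize(b,(800,600),interpolation=cv2.INTER_CUBIC)
    P=[mnt([x,y,.1097]) for x in(-.02,.02) for y in(-.1,.1)]+[mnt([0,.1,.1297]),mnt([0,-.1,.1297])]
    for p in proj(c,np.array(P)): cv2.circle(b,tuple(int(v) for v in (np.array(p)-[r[2],r[0]])*4),3,(0,0,255),-1)
    cv2.imwrite('pics/%s5.png'%cam,b)
E
```

```text
t 16.25 mount TCP [0.1153 0.065  0.2996] corner x,z 0.1008 0.2266 F [ 0.5  0.3 -0.9] gap 0.0001
t 16.25 pos [ 0.5905 -0.1737  0.2996] shift units [ 1.316e+00 -6.000e-03  1.000e-03] gap 0.0001 F [ 0.5  0.3 -0.9]
tool x [-0.001 -0.    -1.   ] y angle -10.62
```

View pics/top5.png

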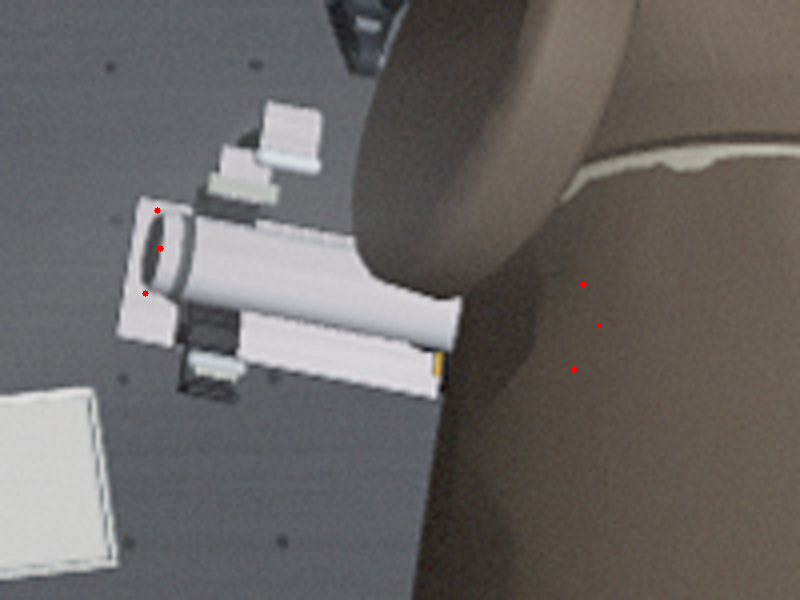

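View pics/scene5.png

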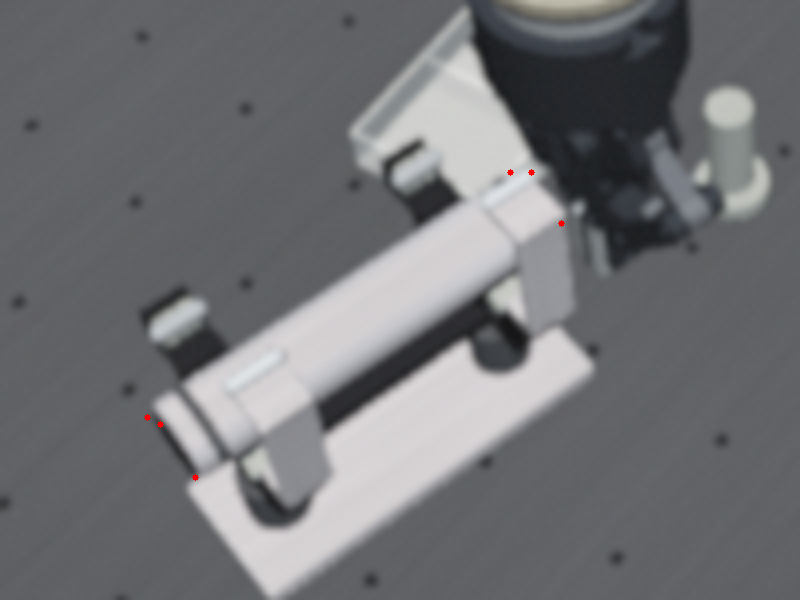

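Tube lies home (projected end points match within ~2 mm in both views). Now strap A.

arm_command:
  deltas:
    - [0.3, 0, 0, 0, 0, 0, 1]
    - [0.4, 0, 0, 0, 0, 0, 1]
    - [0.4, 0, 0, 0, 0, 0, 1]
    - [0.2, 0, 0, 0, 0, 0, 1]
    - [0, -0.13, 0, 0, 0, 0, 1]
    - [0, -0.13, 0, 0, 0, 0, 1]
    - [-0.02, -0.13, 0, 0, 0, 0, 1]
    - [-0.03, -0.13, 0, 0, 0, 0, 1]
    - [-0.03, -0.13, 0, 0, 0, 0, 1]
    - [-0.03, -0.13, 0, 0, 0, 0, 1]
    - [-0.03, -0.13, 0, 0, 0, 0, 1]
    - [-0.03, -0.13, 0, 0, 0, 0, 1]

```text
time: 17.35
ee_pos: [0.5501, -0.166, 0.255]
tcp_rot: [0.545, 0.451, -0.544, 0.452]
contact_force: [1.2, 0.6, 1.4]
finger_gap: 0.0002
```

arm_command:
  deltas:
    - [-0.025, -0.115, 0, 0, 0, 0, 1]
    - [-0.025, -0.115, 0, 0, 0, 0, 1]
    - [-0.025, -0.115, 0, 0, 0, 0, 1]
    - [-0.025, -0.115, 0, 0, 0, 0, 1]
    - [0.01, -0.13, 0, 0, 0, 0, 1]
    - [0.01, -0.13, 0, 0, 0, 0, 1]

```text
time: 17.85
ee_pos: [0.5214, -0.1607, 0.2576]
tcp_rot: [0.544, 0.451, -0.544, 0.452]
contact_force: [1.5, -0.0, 1.3]
finger_gap: 0.0001
```

```bash
cat > pic.py <<'E'
import sys
from h import *
st()
r=(185,335,70,270); c=cap('scene'); b=c['image'][r[0]:r[1],r[2]:r[3],::-1]
cv2.imwrite('pics/'+sys.argv[1],cv2.resize(b,(800,600),interpolation=cv2.INTER_CUBIC))
E
python3 pic.py a1.png
```

```text
t 17.85 mount TCP [0.045  0.0651 0.2576] corner x,z 0.0305 0.1846 F [ 1.5 -0.   1.3] gap 0.0001
```

View pics/a1.png

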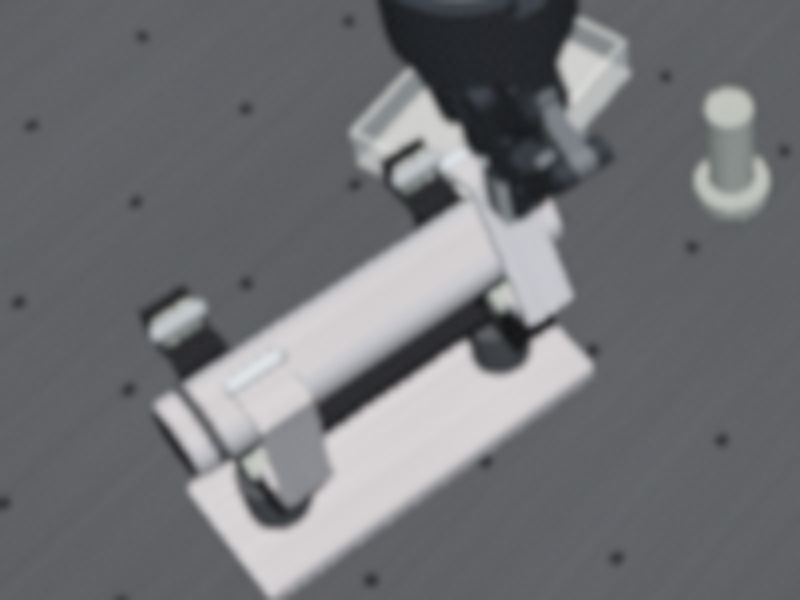

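Strap A leans over with the fingertip behind it (around 1.1 rad); continue along the arc.

arm_command:
  deltas:
    - [0.015, -0.12, 0, 0, 0, 0, 1]
    - [0.015, -0.12, 0, 0, 0, 0, 1]
    - [0.046, -0.12, 0, 0, 0, 0, 1]
    - [0.046, -0.12, 0, 0, 0, 0, 1]
    - [0.046, -0.12, 0, 0, 0, 0, 1]
    - [0.046, -0.12, 0, 0, 0, 0, 1]

```text
time: 18.4
ee_pos: [0.4929, -0.1553, 0.2487]
tcp_rot: [0.544, 0.451, -0.544, 0.451]
contact_force: [0.3, 1.3, 3.9]
finger_gap: -0.0002
```

arm_command:
  deltas:
    - [0.08, -0.1, 0, 0, 0, 0, 1]
    - [0.08, -0.1, 0, 0, 0, 0, 1]
    - [0.08, -0.1, 0, 0, 0, 0, 1]
    - [0.08, -0.1, 0, 0, 0, 0, 1]

```text
time: 18.73
ee_pos: [0.4769, -0.1522, 0.2354]
tcp_rot: [-0.544, -0.452, 0.544, -0.451]
contact_force: [0.3, -0.1, 3.4]
finger_gap: -0.0002
```

```bash
python3 pic.py a2.png
```

```text
t 18.73 mount TCP [-0.0004  0.0651  0.2354] corner x,z -0.0149 0.1624 F [ 0.3 -0.1  3.4] gap -0.0002
```

View pics/a2.png

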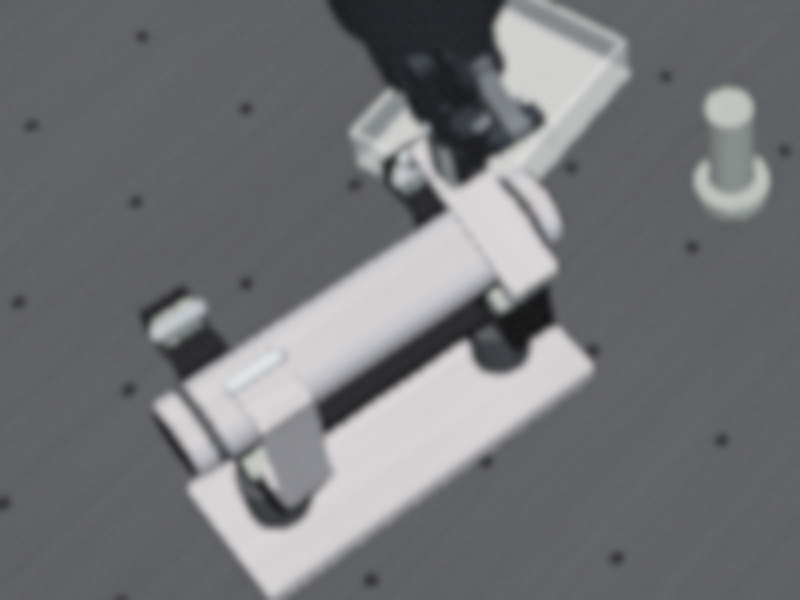

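arm_command:
  deltas:
    - [0.05, -0.09, 0, 0, 0, 0, 1]
    - [0.05, -0.09, 0, 0, 0, 0, 1]
    - [0.05, -0.09, 0, 0, 0, 0, 1]
    - [0.05, -0.03, 0, 0, 0, 0, 1]
    - [0.05, -0.03, 0, 0, 0, 0, 1]

```text
time: 19.2
ee_pos: [0.4642, -0.1498, 0.2257]
tcp_rot: [-0.544, -0.452, 0.544, -0.451]
contact_force: [0.1, -0.0, 3.1]
finger_gap: -0.0
```

arm_command:
  deltas:
    - [0.025, -0.015, 0, 0, 0, 0, 1]
    - [0.025, -0.015, 0, 0, 0, 0, 1]

```text
time: 19.37
ee_pos: [0.4631, -0.1496, 0.2237]
tcp_rot: [-0.544, -0.452, 0.545, -0.451]
contact_force: [0.4, -0.1, 2.1]
finger_gap: -0.0005
```

arm_command:
  deltas:
    - [0.02, -0.01, 0, 0, 0, 0, 1]
    - [0.02, -0.01, 0, 0, 0, 0, 1]

```text
time: 19.53
ee_pos: [0.4623, -0.1494, 0.2221]
tcp_rot: [-0.544, -0.452, 0.545, -0.451]
contact_force: [-0.8, 0.8, 2.7]
finger_gap: 0.0002
```

arm_command:
  deltas:
    - [0.02, -0.01, 0, 0, 0, 0, 1]
    - [0.02, -0.01, 0, 0, 0, 0, 1]

```text
time: 19.7
ee_pos: [0.4614, -0.1493, 0.2205]
tcp_rot: [-0.544, -0.452, 0.545, -0.451]
contact_force: [-1.5, -0.4, 3.5]
finger_gap: -0.0001
```

arm_command:
  deltas:
    - [0.02, 0, 0, 0, 0, 0, 1]
    - [0.02, 0, 0, 0, 0, 0, 1]

```text
time: 19.87
ee_pos: [0.4613, -0.1492, 0.219]
tcp_rot: [-0.544, -0.452, 0.545, -0.451]
contact_force: [-3.4, 0.4, 8.9]
finger_gap: -0.0001
```

arm_command:
  deltas:
    - [0.02, 0, 0, 0, 0, 0, 1]

```text
time: 19.95
ee_pos: [0.4613, -0.1493, 0.2188]
tcp_rot: [-0.544, -0.452, 0.545, -0.451]
contact_force: [-6.3, 0.0, 12.9]
finger_gap: 0.0001
```

arm_command:
  deltas:
    - [0.02, 0, 0, 0, 0, 0, 1]

```text
time: 20.03
ee_pos: [0.4614, -0.1493, 0.2187]
tcp_rot: [-0.544, -0.452, 0.545, -0.451]
contact_force: [-6.5, 2.1, 18.0]
finger_gap: -0.0001
```

arm_command:
  deltas:
    - [0.015, 0, 0, 0, 0, 0, 1]

```text
time: 20.12
ee_pos: [0.4614, -0.1493, 0.2186]
tcp_rot: [-0.544, -0.452, 0.545, -0.451]
contact_force: [-8.8, 1.2, 17.9]
finger_gap: 0.0003
```

arm_command:
  deltas:
    - [0.01, 0, 0, 0, 0, 0, 1]

```text
time: 20.2
ee_pos: [0.4614, -0.1493, 0.2185]
tcp_rot: [-0.544, -0.452, 0.545, -0.451]
contact_force: [-9.5, 3.2, 19.9]
finger_gap: -0.0001
```

```bash
python3 pic.py a3.png
python3 - <<'E'
from h import *
c=cap('wrist','wa3.png')
E
```

```text
t 20.2 mount TCP [-0.0162  0.0651  0.2185] corner x,z -0.0307 0.1455 F [-9.5  3.2 19.9] gap -0.0001
```

View pics/a3.png

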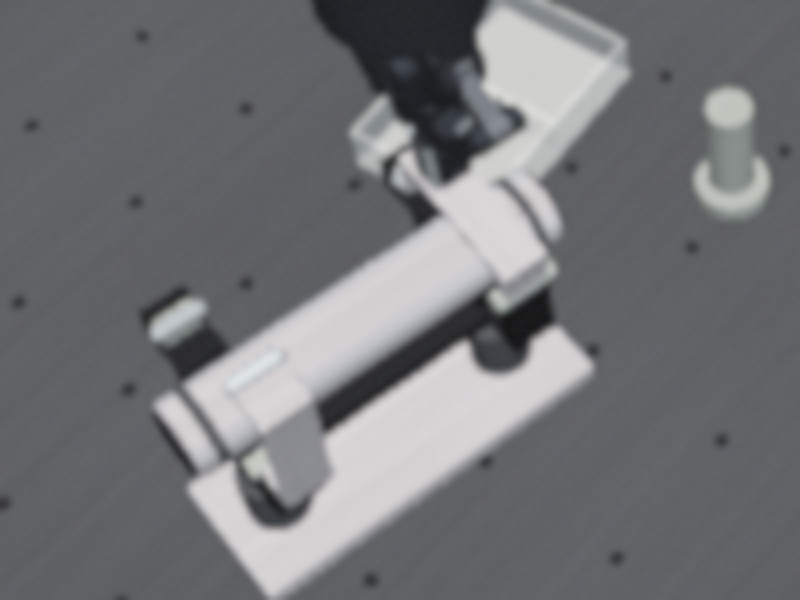

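View pics/wa3.png

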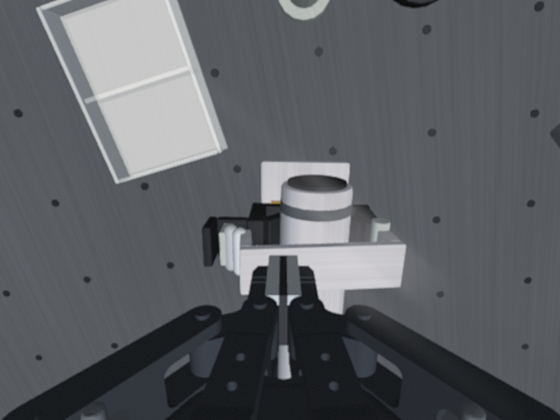

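arm_command:
  deltas:
    - [-0.08, 0, 0, 0, 0, 0, 1]
    - [-0.08, 0, 0, 0, 0, 0, 1]
    - [-0.03, -0.1, 0, 0, 0, 0, 1]
    - [0, -0.1, 0, 0, 0, 0, 1]
    - [0, -0.1, 0, 0, 0, 0, 1]
    - [0, 0, 0, 0, 0, 0, 1]

```text
time: 20.8
ee_pos: [0.4494, -0.147, 0.2239]
tcp_rot: [-0.544, -0.451, 0.544, -0.451]
contact_force: [1.0, -0.1, 2.5]
finger_gap: -0.0
```

arm_command:
  deltas:
    - [0.03, 0, 0, 0, 0, 0, 1]
    - [0.02, 0, 0, 0, 0, 0, 1]

```text
time: 20.97
ee_pos: [0.4491, -0.1469, 0.2216]
tcp_rot: [-0.544, -0.452, 0.545, -0.451]
contact_force: [-2.2, -0.0, 3.6]
finger_gap: -0.0001
```

arm_command:
  deltas:
    - [0.02, 0, 0, 0, 0, 0, 1]
    - [0.02, 0, 0, 0, 0, 0, 1]

```text
time: 21.13
ee_pos: [0.4493, -0.147, 0.2203]
tcp_rot: [-0.544, -0.452, 0.545, -0.451]
contact_force: [-4.0, 0.9, 10.5]
finger_gap: -0.0
```

arm_command:
  deltas:
    - [0.02, 0, 0, 0, 0, 0, 1]

```text
time: 21.22
ee_pos: [0.4493, -0.147, 0.2202]
tcp_rot: [-0.544, -0.452, 0.545, -0.45]
contact_force: [-6.4, 1.1, 14.6]
finger_gap: 0.0
```

arm_command:
  deltas:
    - [0.015, 0, 0, 0, 0, 0, 1]

```text
time: 21.3
ee_pos: [0.4493, -0.147, 0.2201]
tcp_rot: [-0.543, -0.453, 0.545, -0.45]
contact_force: [-7.9, 1.2, 15.4]
finger_gap: 0.0
```

arm_command:
  deltas:
    - [0.015, 0, 0, 0, 0, 0, 1]

```text
time: 21.38
ee_pos: [0.4493, -0.147, 0.2199]
tcp_rot: [-0.543, -0.453, 0.545, -0.45]
contact_force: [-8.0, 2.6, 18.2]
finger_gap: -0.0002
```

arm_command:
  deltas:
    - [0, -0.03, 0, 0, 0, 0, 1]
    - [0, -0.03, 0, 0, 0, 0, 1]

```text
time: 21.55
ee_pos: [0.4486, -0.1469, 0.2201]
tcp_rot: [0.545, 0.451, -0.544, 0.452]
contact_force: [-0.5, 2.0, 9.9]
finger_gap: -0.0002
```

arm_command:
  deltas:
    - [0.015, -0.02, 0, 0, 0, 0, 1]

```text
time: 21.63
ee_pos: [0.4485, -0.1469, 0.22]
tcp_rot: [0.545, 0.45, -0.544, 0.452]
contact_force: [-0.5, 2.3, 13.9]
finger_gap: 0.0003
```

arm_command:
  deltas:
    - [0.015, -0.01, 0, 0, 0, 0, 1]

```text
time: 21.72
ee_pos: [0.4485, -0.1469, 0.2199]
tcp_rot: [0.545, 0.45, -0.543, 0.452]
contact_force: [-2.3, 3.1, 18.3]
finger_gap: -0.0004
```

arm_command:
  deltas:
    - [0.015, -0.01, 0, 0, 0, 0, 1]

```text
time: 21.8
ee_pos: [0.4484, -0.1469, 0.2199]
tcp_rot: [0.545, 0.45, -0.543, 0.453]
contact_force: [-3.2, 3.2, 17.8]
finger_gap: -0.0002
```

arm_command:
  deltas:
    - [0.015, -0.015, 0, 0, 0, 0, 1]

```text
time: 21.88
ee_pos: [0.448, -0.1468, 0.2193]
tcp_rot: [0.546, 0.45, -0.543, 0.453]
contact_force: [-1.1, 1.7, 15.3]
finger_gap: -0.0004
```

arm_command:
  deltas:
    - [0.01, -0.015, 0, 0, 0, 0, 1]

```text
time: 21.97
ee_pos: [0.4475, -0.1467, 0.2185]
tcp_rot: [0.546, 0.45, -0.543, 0.453]
contact_force: [-0.1, 1.6, 11.4]
finger_gap: 0.0001
```

arm_command:
  deltas:
    - [0.015, -0.005, 0, 0, 0, 0, 1]

```text
time: 22.05
ee_pos: [0.4472, -0.1467, 0.2176]
tcp_rot: [0.546, 0.45, -0.543, 0.453]
contact_force: [0.8, 2.2, 9.4]
finger_gap: -0.0005
```

arm_command:
  deltas:
    - [0.015, -0.005, 0, 0, 0, 0, 1]

```text
time: 22.13
ee_pos: [0.4468, -0.1465, 0.2165]
tcp_rot: [0.546, 0.45, -0.543, 0.453]
contact_force: [0.4, 1.7, 6.9]
finger_gap: -0.0001
```

arm_command:
  deltas:
    - [0.015, -0.005, 0, 0, 0, 0, 1]

```text
time: 22.22
ee_pos: [0.4464, -0.1465, 0.2155]
tcp_rot: [0.546, 0.45, -0.543, 0.453]
contact_force: [0.6, 1.5, 6.9]
finger_gap: -0.0001
```

arm_command:
  deltas:
    - [0.02, 0, 0, 0, 0, 0, 1]
    - [0.01, 0, 0, 0, 0, 0, 1]

```text
time: 22.38
ee_pos: [0.4458, -0.1463, 0.2136]
tcp_rot: [0.545, 0.45, -0.544, 0.452]
contact_force: [0.2, 1.1, 4.0]
finger_gap: 0.0
```

arm_command:
  deltas:
    - [0.02, 0, 0, 0, 0, 0, 1]

```text
time: 22.47
ee_pos: [0.4455, -0.1462, 0.2125]
tcp_rot: [0.545, 0.451, -0.544, 0.452]
contact_force: [1.3, 0.7, 3.0]
finger_gap: 0.0001
```

arm_command:
  deltas:
    - [0.02, 0, 0, 0, 0, 0, 1]

```text
time: 22.55
ee_pos: [0.4451, -0.1462, 0.2113]
tcp_rot: [0.545, 0.451, -0.544, 0.452]
contact_force: [1.9, 1.4, 2.9]
finger_gap: 0.0003
```

arm_command:
  deltas:
    - [0.01, 0, 0, 0, 0, 0, 1]

```text
time: 22.63
ee_pos: [0.4449, -0.1462, 0.2106]
tcp_rot: [0.545, 0.451, -0.544, 0.452]
contact_force: [1.7, 0.3, 1.2]
finger_gap: -0.0001
```

arm_command:
  deltas:
    - [0.01, 0, 0, 0, 0, 0, 1]

```text
time: 22.72
ee_pos: [0.4448, -0.1461, 0.2102]
tcp_rot: [0.545, 0.451, -0.544, 0.452]
contact_force: [1.7, 0.3, 2.5]
finger_gap: 0.0
```

```bash
python3 pic.py a4.png
python3 - <<'E'
from h import *
c=cap('wrist','wa4.png')
E
```

```text
t 22.72 mount TCP [-0.033   0.0652  0.2102] corner x,z -0.0475 0.1372 F [1.7 0.3 2.5] gap 0.0
```

View pics/a4.png

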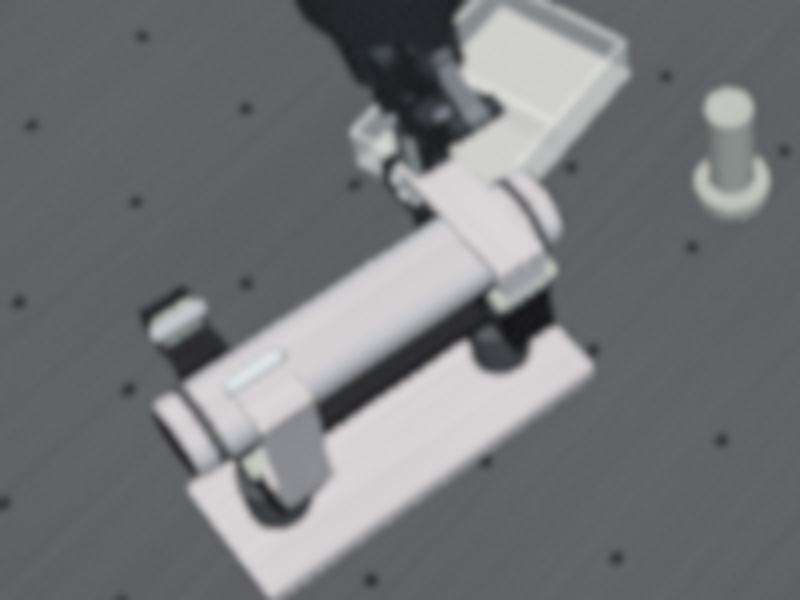

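View pics/wa4.png

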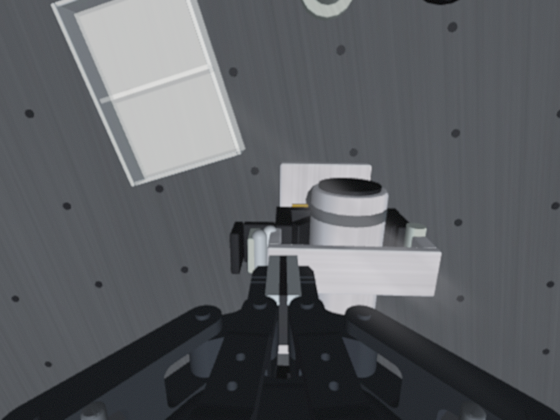

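arm_command:
  deltas:
    - [0.015, 0, 0, 0, 0, 0, 1]

```text
time: 22.9
ee_pos: [0.4445, -0.1462, 0.2097]
tcp_rot: [-0.544, -0.451, 0.544, -0.451]
contact_force: [0.7, 1.0, 3.3]
finger_gap: -0.0
```

arm_command:
  deltas:
    - [0.015, 0, 0, 0, 0, 0, 1]

```text
time: 22.98
ee_pos: [0.4444, -0.1461, 0.2093]
tcp_rot: [-0.544, -0.452, 0.544, -0.451]
contact_force: [-0.1, 1.6, 6.2]
finger_gap: -0.0001
```

arm_command:
  deltas:
    - [0.015, 0, 0, 0, 0, 0, 1]

```text
time: 23.07
ee_pos: [0.4443, -0.1461, 0.2088]
tcp_rot: [-0.544, -0.452, 0.544, -0.451]
contact_force: [-0.2, 0.9, 6.4]
finger_gap: 0.0003
```

arm_command:
  deltas:
    - [0.015, 0, 0, 0, 0, 0, 1]

```text
time: 23.15
ee_pos: [0.4442, -0.1461, 0.2083]
tcp_rot: [-0.544, -0.452, 0.544, -0.451]
contact_force: [-0.8, 0.4, 7.9]
finger_gap: -0.0002
```

arm_command:
  deltas:
    - [0.015, -0.01, 0, 0, 0, 0, 1]

```text
time: 23.23
ee_pos: [0.444, -0.1461, 0.2079]
tcp_rot: [-0.544, -0.452, 0.544, -0.451]
contact_force: [-1.6, 1.0, 7.3]
finger_gap: 0.0001
```

arm_command:
  deltas:
    - [0.015, -0.01, 0, 0, 0, 0, 1]

```text
time: 23.32
ee_pos: [0.4438, -0.1461, 0.2074]
tcp_rot: [0.544, 0.451, -0.544, 0.451]
contact_force: [1.7, 1.5, 8.2]
finger_gap: -0.0003
```

```bash
cat > ov.py <<'E'
import sys
from h import *
st()
out=[]
for cam,r in [('scene',(205,275,150,230)),('wrist',(150,330,200,480))]:
    c=cap(cam); b=cv2.resize(c['image'][r[0]:r[1],r[2]:r[3],::-1],None,fx=(6.2 if cam=='scene' else 2.2),fy=(6.2 if cam=='scene' else 2.2),interpolation=cv2.INTER_CUBIC)
    k=b.shape[0]/(r[1]-r[0])
    for th,col in ((0,(0,0,255)),(.12,(0,255,0))):
      y0=float(sys.argv[2]); H=np.array([.036,0,.106+float(sys.argv[3])])
      P=[H+np.array([.024*np.sin(th)-rr*np.cos(th),y0+s*.012,.024*np.cos(th)+rr*np.sin(th)]) for rr,s in((0,-1),(.078,-1),(.078,1),(0,1))]
      p=(proj(c,np.array([mnt(q) for q in P]))-[r[2],r[0]])*k
      cv2.polylines(b,[p.astype(int)],True,col,1)
    out.append(b)
for i,b in enumerate(out): cv2.imwrite('pics/%s_%d.png'%(sys.argv[1],i),b)
E
python3 ov.py oa .065 .0097
```

```text
t 23.32 mount TCP [-0.034   0.0651  0.2074] corner x,z -0.0485 0.1344 F [1.7 1.5 8.2] gap -0.0003
```

View pics/oa_0.png

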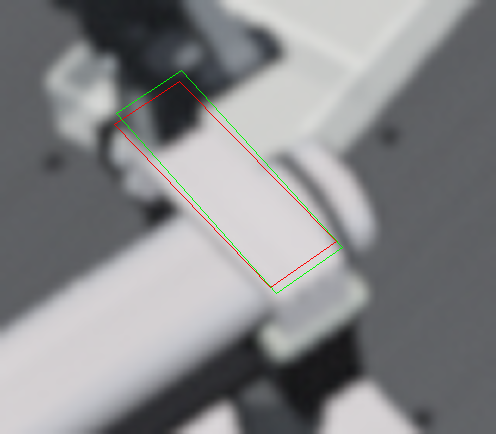

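View pics/oa_1.png

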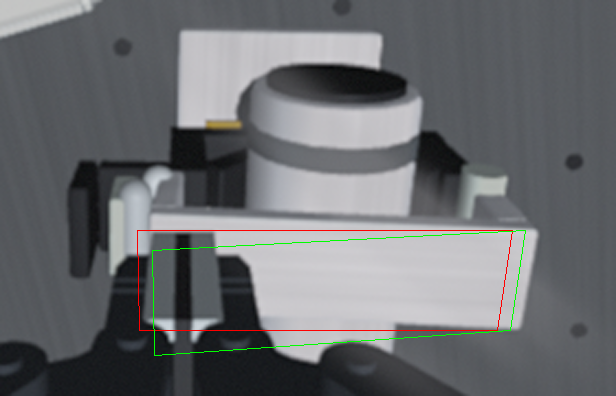

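arm_command:
  deltas:
    - [-0.1, 0, 0, 0, 0, 0, 1]
    - [-0.2, 0, 0, 0, 0, 0, 1]
    - [-0.3, 0, 0, 0, 0, 0, 1]
    - [-0.4, 0, 0, 0, 0, 0, 1]

```text
time: 23.75
ee_pos: [0.4416, -0.1454, 0.2455]
tcp_rot: [-0.543, -0.453, 0.545, -0.45]
contact_force: [0.4, -0.4, 0.4]
finger_gap: 0.0
```

```bash
python3 ov.py ob .065 .0097
```

```text
t 23.75 mount TCP [-0.0363  0.0654  0.2455] corner x,z -0.0508 0.1725 F [ 0.4 -0.4  0.4] gap 0.0
```

View pics/ob_0.png

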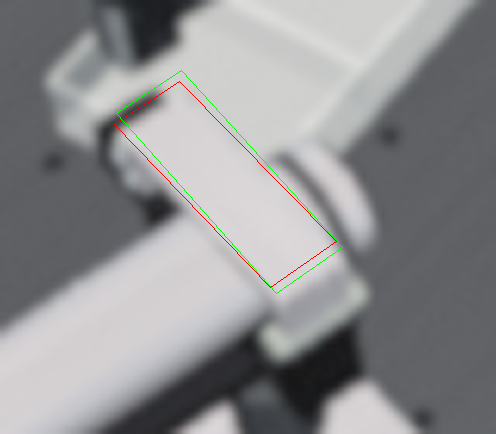

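View pics/ob_1.png

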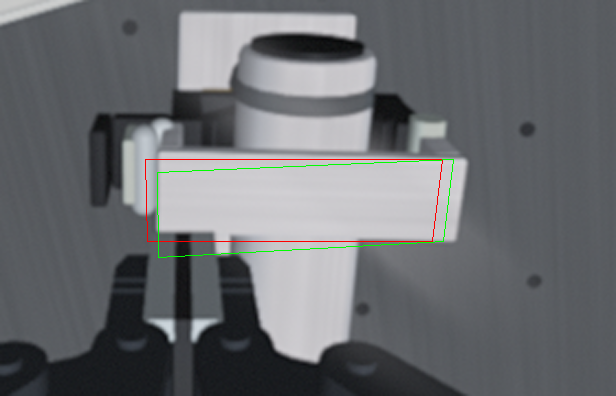

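arm_command:
  deltas:
    - [0.3, 0.08, 0, 0, 0, 0, 1]
    - [0.3, 0.08, 0, 0, 0, 0, 1]
    - [0.15, 0, 0, 0, 0, 0, 1]
    - [0.1, 0, 0, 0, 0, 0, 1]
    - [0, 0, 0, 0, 0, 0, 1]

```text
time: 24.27
ee_pos: [0.4486, -0.1467, 0.211]
tcp_rot: [-0.544, -0.453, 0.545, -0.45]
contact_force: [0.1, -0.3, 0.8]
finger_gap: -0.0002
```

arm_command:
  deltas:
    - [0.02, 0, 0, 0, 0, 0, 1]
    - [0.02, 0, 0, 0, 0, 0, 1]

```text
time: 24.43
ee_pos: [0.45, -0.1473, 0.2113]
tcp_rot: [0.544, 0.451, -0.544, 0.452]
contact_force: [-0.1, 0.3, -0.7]
finger_gap: 0.0001
```

arm_command:
  deltas:
    - [0.02, 0, 0, 0, 0, 0, 1]
    - [0.02, 0, 0, 0, 0, 0, 1]

```text
time: 24.6
ee_pos: [0.4502, -0.1473, 0.2099]
tcp_rot: [0.544, 0.451, -0.544, 0.452]
contact_force: [0.1, -0.5, 2.6]
finger_gap: -0.0006
```

arm_command:
  deltas:
    - [0.02, 0, 0, 0, 0, 0, 1]

```text
time: 24.68
ee_pos: [0.4502, -0.1473, 0.2096]
tcp_rot: [0.544, 0.451, -0.544, 0.452]
contact_force: [-2.2, 1.3, 7.0]
finger_gap: 0.0001
```

arm_command:
  deltas:
    - [0.02, 0, 0, 0, 0, 0, 1]

```text
time: 24.77
ee_pos: [0.4501, -0.1473, 0.2091]
tcp_rot: [-0.544, -0.451, 0.544, -0.451]
contact_force: [-2.1, 2.4, 8.0]
finger_gap: -0.0001
```

arm_command:
  deltas:
    - [0.02, -0.01, 0, 0, 0, 0, 1]

```text
time: 24.85
ee_pos: [0.4499, -0.1473, 0.2085]
tcp_rot: [0.544, 0.451, -0.544, 0.452]
contact_force: [-2.1, 1.3, 8.1]
finger_gap: 0.0001
```

arm_command:
  deltas:
    - [0.02, -0.005, 0, 0, 0, 0, 1]
    - [0.02, -0.005, 0, 0, 0, 0, 1]

```text
time: 25.02
ee_pos: [0.4495, -0.1472, 0.2073]
tcp_rot: [0.544, 0.451, -0.544, 0.452]
contact_force: [-3.3, 0.8, 10.9]
finger_gap: 0.0
```

arm_command:
  deltas:
    - [0.02, -0.005, 0, 0, 0, 0, 1]
    - [0.02, -0.005, 0, 0, 0, 0, 1]

```text
time: 25.18
ee_pos: [0.4492, -0.1471, 0.206]
tcp_rot: [0.544, 0.451, -0.544, 0.452]
contact_force: [-4.0, 3.2, 13.2]
finger_gap: 0.0003
```

arm_command:
  deltas:
    - [0.02, -0.005, 0, 0, 0, 0, 1]

```text
time: 25.27
ee_pos: [0.4491, -0.1471, 0.2054]
tcp_rot: [0.544, 0.451, -0.544, 0.452]
contact_force: [-3.9, 1.4, 13.8]
finger_gap: -0.0001
```

arm_command:
  deltas:
    - [0.015, -0.005, 0, 0, 0, 0, 1]

```text
time: 25.35
ee_pos: [0.4489, -0.1471, 0.2049]
tcp_rot: [0.544, 0.451, -0.544, 0.452]
contact_force: [-4.9, 2.9, 14.4]
finger_gap: 0.0003
```

arm_command:
  deltas:
    - [0.015, -0.005, 0, 0, 0, 0, 1]

```text
time: 25.43
ee_pos: [0.4488, -0.1471, 0.2045]
tcp_rot: [0.544, 0.451, -0.544, 0.452]
contact_force: [-4.9, 2.3, 16.4]
finger_gap: 0.0002
```

arm_command:
  deltas:
    - [0.015, -0.005, 0, 0, 0, 0, 1]

```text
time: 25.52
ee_pos: [0.4488, -0.1471, 0.2043]
tcp_rot: [0.544, 0.451, -0.544, 0.452]
contact_force: [-5.6, 3.2, 18.9]
finger_gap: -0.0001
```

```bash
python3 ov.py oc .065 .0097; python3 pic.py a5.png
```

```text
t 25.52 mount TCP [-0.0289  0.065   0.2043] corner x,z -0.0434 0.1313 F [-5.6  3.2 18.9] gap -0.0001
t 25.62 mount TCP [-0.029   0.065   0.2044] corner x,z -0.0435 0.1314 F [-5.5  2.4 16.9] gap -0.0
```

View pics/oc_0.png

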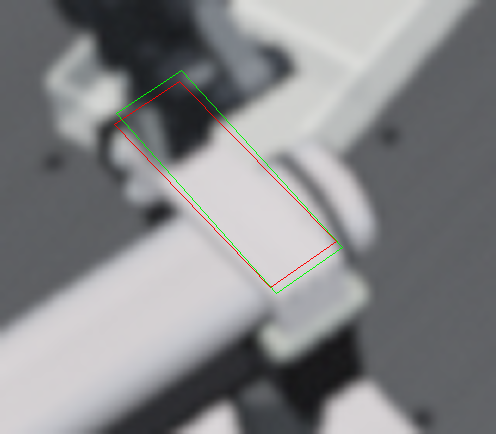

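View pics/oc_1.png

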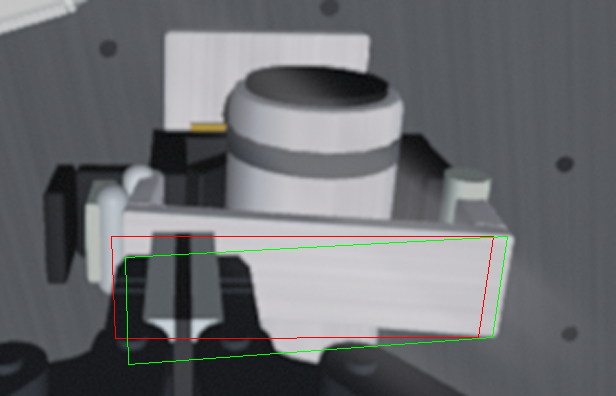

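arm_command:
  deltas:
    - [-0.1, 0, 0, 0, 0, 0, 1]
    - [-0.3, 0, 0, 0, 0, 0, 1]
    - [-0.5, 0, 0, 0, 0, 0, 1]
    - [-0.5, 0, 0, 0, 0, 0, 1]
    - [-0.5, 0, 0, 0, 0, 0, 1]
    - [-0.4, 0, 0, 0, 0, 0, 1]
    - [-0.1, 0.4, 0.3, 0, 0, 0, 1]
    - [0, 0.6, 0.5, 0, 0, 0, 1]
    - [0, 0.6, 0.6, 0, 0, 0, 1]
    - [0, 0.6, 0.6, 0, 0, 0, 1]
    - [0, 0.6, 0.55, 0, 0, 0, 1]
    - [0, 0.6, 0.5, 0, 0, 0, 1]
    - [0, 0.2, 0.2, 0, 0, 0, 1]
    - [0, 0, 0, 0, 0, 0, 1]
    - [0, 0, 0, 0, 0, 0, 1]

```text
time: 26.92
ee_pos: [0.5652, -0.3014, 0.2967]
tcp_rot: [-0.544, -0.452, 0.545, -0.451]
contact_force: [0.6, 1.0, -0.1]
finger_gap: -0.0
```

```bash
python3 pic.py b0.png
python3 - <<'E'
from h import *
c=cap('top'); r=(180,330,320,520); cv2.imwrite('pics/tb0.png',cv2.resize(c['image'][r[0]:r[1],r[2]:r[3],::-1],(800,600),interpolation=cv2.INTER_CUBIC))
cv2.imwrite('pics/tfull.png',c['image'][:,:,::-1])
E
```

```text
t 26.92 mount TCP [ 0.114  -0.0651  0.2967] corner x,z 0.0995 0.2237 F [ 0.6  1.  -0.1] gap -0.0
```

View pics/b0.png

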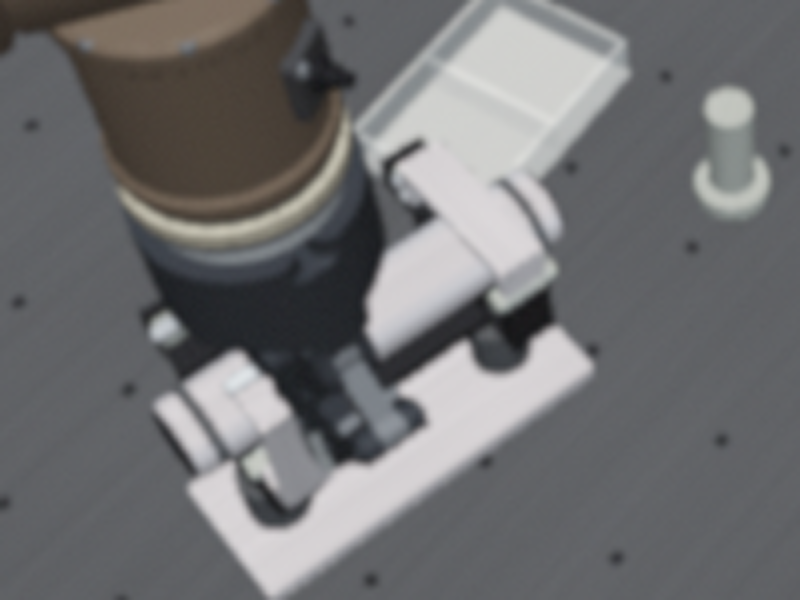

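View pics/tb0.png

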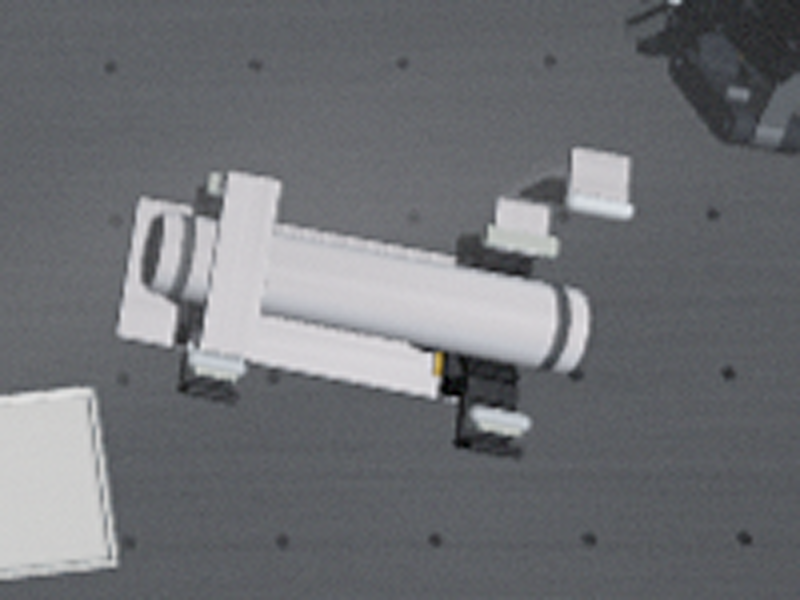

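Strap A lies flat and stays shut on its own; same sequence for strap B.

arm_command:
  deltas:
    - [0.3, 0, 0, 0, 0, 0, 1]
    - [0.4, 0, 0, 0, 0, 0, 1]
    - [0.35, 0, 0, 0, 0, 0, 1]
    - [0.2, 0, 0, 0, 0, 0, 1]
    - [0, -0.13, 0, 0, 0, 0, 1]
    - [0, -0.13, 0, 0, 0, 0, 1]
    - [-0.02, -0.13, 0, 0, 0, 0, 1]
    - [-0.03, -0.13, 0, 0, 0, 0, 1]
    - [-0.03, -0.13, 0, 0, 0, 0, 1]
    - [-0.03, -0.13, 0, 0, 0, 0, 1]
    - [-0.03, -0.13, 0, 0, 0, 0, 1]
    - [-0.03, -0.1, 0, 0, 0, 0, 1]

```text
time: 28.02
ee_pos: [0.5261, -0.2939, 0.2554]
tcp_rot: [0.545, 0.45, -0.544, 0.452]
contact_force: [1.6, 0.0, 1.4]
finger_gap: -0.0002
```

arm_command:
  deltas:
    - [-0.025, -0.115, 0, 0, 0, 0, 1]
    - [-0.025, -0.115, 0, 0, 0, 0, 1]
    - [-0.025, -0.115, 0, 0, 0, 0, 1]
    - [-0.025, -0.115, 0, 0, 0, 0, 1]
    - [0.01, -0.13, 0, 0, 0, 0, 1]
    - [0.01, -0.13, 0, 0, 0, 0, 1]
    - [0.015, -0.12, 0, 0, 0, 0, 1]
    - [0.015, -0.12, 0, 0, 0, 0, 1]

```text
time: 28.68
ee_pos: [0.4871, -0.2864, 0.2556]
tcp_rot: [-0.544, -0.452, 0.544, -0.451]
contact_force: [1.1, 0.3, 1.7]
finger_gap: -0.0001
```

```bash
python3 pic.py b1.png
```

```text
t 28.68 mount TCP [ 0.0345 -0.0649  0.2556] corner x,z 0.02 0.1826 F [1.1 0.3 1.7] gap -0.0001
```

View pics/b1.png

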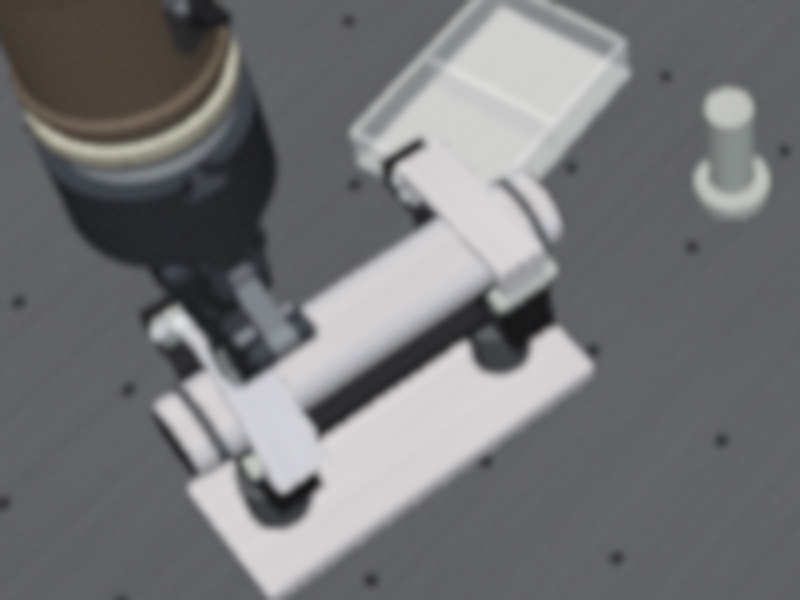

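arm_command:
  deltas:
    - [0.04, -0.124, 0, 0, 0, 0, 1]
    - [0.04, -0.124, 0, 0, 0, 0, 1]
    - [0.04, -0.124, 0, 0, 0, 0, 1]
    - [0.04, -0.124, 0, 0, 0, 0, 1]
    - [0.04, -0.124, 0, 0, 0, 0, 1]
    - [0.078, -0.116, 0, 0, 0, 0, 1]
    - [0.078, -0.116, 0, 0, 0, 0, 1]
    - [0.078, -0.116, 0, 0, 0, 0, 1]
    - [0.078, -0.116, 0, 0, 0, 0, 1]

```text
time: 29.48
ee_pos: [0.445, -0.2785, 0.2352]
tcp_rot: [0.544, 0.451, -0.544, 0.452]
contact_force: [0.9, 0.3, 1.4]
finger_gap: 0.0001
```

arm_command:
  deltas:
    - [0.06, -0.08, 0, 0, 0, 0, 1]
    - [0.06, -0.08, 0, 0, 0, 0, 1]
    - [0.06, -0.07, 0, 0, 0, 0, 1]
    - [0.04, -0.05, 0, 0, 0, 0, 1]

```text
time: 29.82
ee_pos: [0.434, -0.2765, 0.2266]
tcp_rot: [-0.544, -0.451, 0.544, -0.451]
contact_force: [1.9, -0.3, 1.5]
finger_gap: -0.0003
```

arm_command:
  deltas:
    - [0.03, -0.04, 0, 0, 0, 0, 1]
    - [0.03, -0.04, 0, 0, 0, 0, 1]

```text
time: 29.98
ee_pos: [0.4312, -0.276, 0.2244]
tcp_rot: [-0.544, -0.451, 0.544, -0.451]
contact_force: [1.5, -0.6, 1.5]
finger_gap: 0.0001
```

arm_command:
  deltas:
    - [0.02, -0.04, 0, 0, 0, 0, 1]
    - [0.02, -0.04, 0, 0, 0, 0, 1]

```text
time: 30.15
ee_pos: [0.428, -0.2754, 0.2229]
tcp_rot: [-0.544, -0.451, 0.544, -0.451]
contact_force: [1.7, 0.6, 2.7]
finger_gap: -0.0
```

arm_command:
  deltas:
    - [0.02, -0.03, 0, 0, 0, 0, 1]
    - [0.02, -0.02, 0, 0, 0, 0, 1]

```text
time: 30.32
ee_pos: [0.426, -0.275, 0.2212]
tcp_rot: [-0.544, -0.451, 0.544, -0.451]
contact_force: [2.6, -0.0, 1.8]
finger_gap: -0.0001
```

arm_command:
  deltas:
    - [0.02, -0.02, 0, 0, 0, 0, 1]

```text
time: 30.4
ee_pos: [0.4253, -0.2748, 0.2204]
tcp_rot: [-0.544, -0.451, 0.544, -0.451]
contact_force: [0.8, -0.4, 2.1]
finger_gap: -0.0001
```

arm_command:
  deltas:
    - [0.02, -0.01, 0, 0, 0, 0, 1]
    - [0.02, -0.01, 0, 0, 0, 0, 1]

```text
time: 30.57
ee_pos: [0.4251, -0.2749, 0.22]
tcp_rot: [0.545, 0.451, -0.544, 0.452]
contact_force: [0.3, 1.1, 10.8]
finger_gap: 0.0002
```

arm_command:
  deltas:
    - [0.02, -0.01, 0, 0, 0, 0, 1]

```text
time: 30.65
ee_pos: [0.4251, -0.2749, 0.2198]
tcp_rot: [0.545, 0.451, -0.544, 0.452]
contact_force: [-0.5, 2.0, 11.6]
finger_gap: -0.0
```

arm_command:
  deltas:
    - [0.02, -0.015, 0, 0, 0, 0, 1]

```text
time: 30.73
ee_pos: [0.4249, -0.2749, 0.2196]
tcp_rot: [0.545, 0.45, -0.544, 0.452]
contact_force: [0.0, 2.6, 15.2]
finger_gap: -0.0003
```

arm_command:
  deltas:
    - [0.015, -0.015, 0, 0, 0, 0, 1]

```text
time: 30.82
ee_pos: [0.4248, -0.2749, 0.2196]
tcp_rot: [0.545, 0.45, -0.544, 0.452]
contact_force: [0.9, 3.8, 16.0]
finger_gap: 0.0
```

arm_command:
  deltas:
    - [0.01, -0.015, 0, 0, 0, 0, 1]

```text
time: 30.9
ee_pos: [0.4246, -0.2749, 0.2196]
tcp_rot: [0.546, 0.45, -0.543, 0.453]
contact_force: [2.5, 3.2, 16.4]
finger_gap: 0.0002
```

arm_command:
  deltas:
    - [0.01, -0.01, 0, 0, 0, 0, 1]

```text
time: 30.98
ee_pos: [0.4245, -0.2749, 0.2196]
tcp_rot: [0.546, 0.449, -0.543, 0.453]
contact_force: [2.3, 4.2, 16.6]
finger_gap: 0.0002
```

arm_command:
  deltas:
    - [0.01, -0.01, 0, 0, 0, 0, 1]

```text
time: 31.07
ee_pos: [0.4244, -0.2749, 0.2193]
tcp_rot: [0.546, 0.449, -0.543, 0.453]
contact_force: [2.2, 3.5, 14.6]
finger_gap: 0.0
```

arm_command:
  deltas:
    - [0.015, 0, 0, 0, 0, 0, 1]
    - [0.015, 0, 0, 0, 0, 0, 1]

```text
time: 31.23
ee_pos: [0.4235, -0.2746, 0.217]
tcp_rot: [0.545, 0.45, -0.543, 0.453]
contact_force: [1.5, 2.3, 8.3]
finger_gap: -0.0003
```

arm_command:
  deltas:
    - [0.02, 0, 0, 0, 0, 0, 1]
    - [0.02, 0, 0, 0, 0, 0, 1]

```text
time: 31.4
ee_pos: [0.4226, -0.2743, 0.214]
tcp_rot: [0.545, 0.451, -0.544, 0.452]
contact_force: [1.4, 0.4, 4.1]
finger_gap: -0.0001
```

arm_command:
  deltas:
    - [0.02, 0, 0, 0, 0, 0, 1]
    - [0.02, 0, 0, 0, 0, 0, 1]

```text
time: 31.57
ee_pos: [0.4217, -0.2741, 0.2113]
tcp_rot: [0.544, 0.451, -0.544, 0.452]
contact_force: [1.3, -1.0, 3.0]
finger_gap: -0.0002
```

arm_command:
  deltas:
    - [0.02, 0, 0, 0, 0, 0, 1]
    - [0.02, 0, 0, 0, 0, 0, 1]

```text
time: 31.73
ee_pos: [0.4212, -0.274, 0.2093]
tcp_rot: [-0.544, -0.452, 0.544, -0.451]
contact_force: [0.1, 0.7, 6.7]
finger_gap: -0.0
```

arm_command:
  deltas:
    - [0.02, 0, 0, 0, 0, 0, 1]
    - [0.02, 0, 0, 0, 0, 0, 1]

```text
time: 31.9
ee_pos: [0.4209, -0.274, 0.208]
tcp_rot: [-0.544, -0.452, 0.545, -0.451]
contact_force: [-1.9, 0.6, 7.8]
finger_gap: 0.0
```

arm_command:
  deltas:
    - [0.02, -0.01, 0, 0, 0, 0, 1]
    - [0.02, -0.01, 0, 0, 0, 0, 1]

```text
time: 32.07
ee_pos: [0.4205, -0.2739, 0.2068]
tcp_rot: [-0.544, -0.452, 0.544, -0.451]
contact_force: [-1.2, 1.1, 10.3]
finger_gap: -0.0
```

arm_command:
  deltas:
    - [-0.05, 0, 0, 0, 0, 0, 1]
    - [-0.1, 0, 0, 0, 0, 0, 1]
    - [-0.1, 0.05, 0, 0, 0, 0, 1]
    - [-0.05, 0.02, 0, 0, 0, 0, 1]
    - [0, 0, 0, 0, 0, 0, 1]
    - [0, 0, 0, 0, 0, 0, 1]

```text
time: 32.57
ee_pos: [0.4232, -0.2743, 0.2178]
tcp_rot: [-0.544, -0.452, 0.544, -0.451]
contact_force: [-0.1, 0.0, -0.1]
finger_gap: 0.0001
```

```bash
python3 pic.py b2.png; python3 ov.py od -.065 .0072
```

```text
t 32.57 mount TCP [-0.0305 -0.0647  0.2178] corner x,z -0.045 0.1448 F [-0.1  0.  -0.1] gap 0.0001
t 32.62 mount TCP [-0.0306 -0.0647  0.2177] corner x,z -0.0451 0.1447 F [-0.1 -0.3 -0.3] gap -0.0
```

View pics/b2.png

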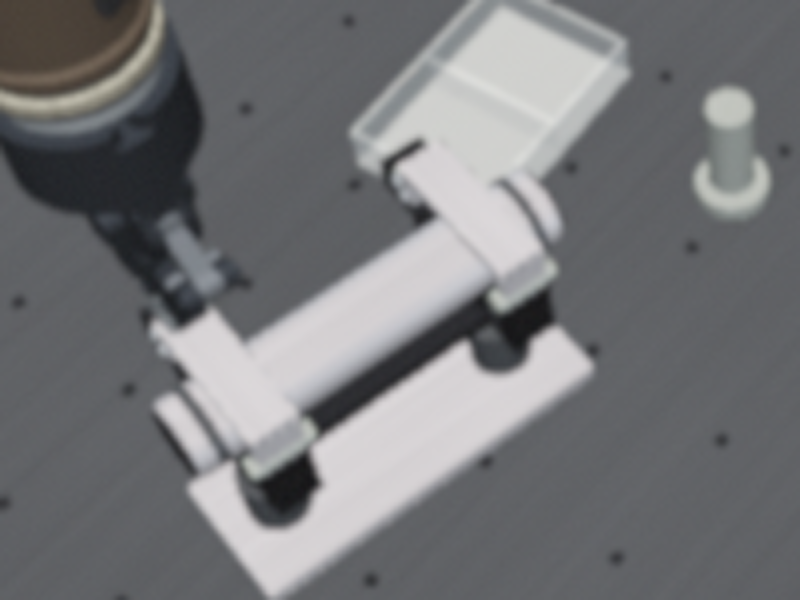

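View pics/od_1.png

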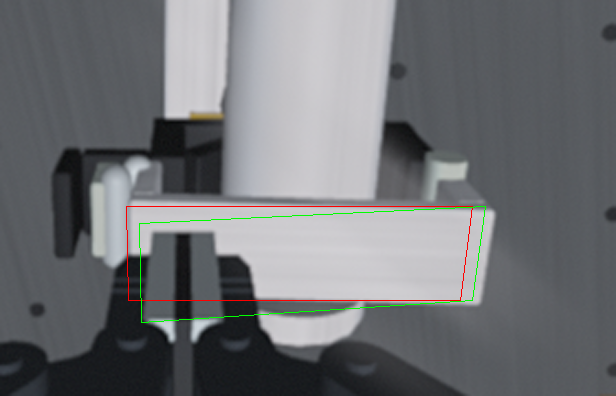

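Both straps hold on their own. I check by touch whether B is level: touch near the lip, then near the hinge side.

arm_command:
  deltas:
    - [0.07, 0, 0, 0, 0, 0, 1]
    - [0.07, 0, 0, 0, 0, 0, 1]
    - [0, 0, 0, 0, 0, 0, 1]
    - [0, 0, 0, 0, 0, 0, 1]

```text
time: 33.05
ee_pos: [0.4233, -0.2742, 0.2121]
tcp_rot: [-0.544, -0.452, 0.544, -0.451]
contact_force: [-0.4, -0.3, -1.4]
finger_gap: -0.0001
```

arm_command:
  deltas:
    - [0.015, 0, 0, 0, 0, 0, 1]
    - [0, 0, 0, 0, 0, 0, 1]

```text
time: 33.22
ee_pos: [0.4236, -0.2745, 0.212]
tcp_rot: [-0.544, -0.451, 0.544, -0.451]
contact_force: [-0.5, -0.2, -0.2]
finger_gap: -0.0003
```

arm_command:
  deltas:
    - [0.015, 0, 0, 0, 0, 0, 1]
    - [0, 0, 0, 0, 0, 0, 1]

```text
time: 33.38
ee_pos: [0.4236, -0.2745, 0.2114]
tcp_rot: [-0.544, -0.451, 0.544, -0.451]
contact_force: [0.2, 0.2, 0.3]
finger_gap: -0.0002
```

arm_command:
  deltas:
    - [0.015, 0, 0, 0, 0, 0, 1]
    - [0, 0, 0, 0, 0, 0, 1]

```text
time: 33.55
ee_pos: [0.4236, -0.2745, 0.2108]
tcp_rot: [-0.544, -0.451, 0.544, -0.451]
contact_force: [-0.5, -0.5, 0.9]
finger_gap: 0.0001
```

arm_command:
  deltas:
    - [0.015, 0, 0, 0, 0, 0, 1]
    - [0, 0, 0, 0, 0, 0, 1]

```text
time: 33.72
ee_pos: [0.4235, -0.2744, 0.2102]
tcp_rot: [-0.544, -0.451, 0.544, -0.451]
contact_force: [0.1, 0.9, 0.7]
finger_gap: -0.0003
```

arm_command:
  deltas:
    - [0.015, 0, 0, 0, 0, 0, 1]
    - [0, 0, 0, 0, 0, 0, 1]

```text
time: 33.88
ee_pos: [0.4236, -0.2745, 0.2099]
tcp_rot: [0.544, 0.451, -0.544, 0.451]
contact_force: [0.0, 1.3, 1.8]
finger_gap: 0.0001
```

arm_command:
  deltas:
    - [-0.1, 0, 0, 0, 0, 0, 1]
    - [0, 0.3, 0, 0, 0, 0, 1]
    - [0, 0.3, 0, 0, 0, 0, 1]
    - [0, 0.3, 0, 0, 0, 0, 1]
    - [0.05, 0, 0, 0, 0, 0, 1]
    - [0, 0, 0, 0, 0, 0, 1]
    - [0, 0, 0, 0, 0, 0, 1]

```text
time: 34.47
ee_pos: [0.4582, -0.2807, 0.2112]
tcp_rot: [-0.544, -0.452, 0.544, -0.451]
contact_force: [0.2, -0.3, 0.6]
finger_gap: 0.0002
```

arm_command:
  deltas:
    - [0.015, 0, 0, 0, 0, 0, 1]
    - [0, 0, 0, 0, 0, 0, 1]

```text
time: 34.63
ee_pos: [0.4583, -0.2809, 0.2109]
tcp_rot: [-0.544, -0.452, 0.544, -0.451]
contact_force: [-0.1, 0.0, -0.0]
finger_gap: -0.0001
```

arm_command:
  deltas:
    - [0.015, 0, 0, 0, 0, 0, 1]
    - [0, 0, 0, 0, 0, 0, 1]

```text
time: 34.8
ee_pos: [0.4585, -0.281, 0.2108]
tcp_rot: [-0.544, -0.452, 0.544, -0.451]
contact_force: [-2.1, 1.3, 3.4]
finger_gap: 0.0001
```

arm_command:
  deltas:
    - [0.015, 0, 0, 0, 0, 0, 1]
    - [0, 0, 0, 0, 0, 0, 1]

```text
time: 34.97
ee_pos: [0.4586, -0.281, 0.2107]
tcp_rot: [-0.544, -0.452, 0.544, -0.451]
contact_force: [-3.4, 2.2, 7.4]
finger_gap: -0.0002
```

Touch heights agree (0.2101 near the lip, 0.2109 mid-strap), so the strap is level and shut. Retreat and make the final check.

arm_command:
  deltas:
    - [-0.1, 0, 0, 0, 0, 0, 1]
    - [-0.4, 0, 0, 0, 0, 0, 1]
    - [-0.6, 0, 0, 0, 0, 0, 1]
    - [-0.6, 0, 0, 0, 0, 0, 0.5]
    - [-0.6, -0.3, 0, 0, 0, 0, 0.4]
    - [-0.6, -0.6, 0, 0, 0, 0, 0.4]
    - [-0.4, -0.8, 0, 0, 0, 0, 0.4]
    - [0, -0.8, 0, 0, 0, 0, 0.4]
    - [0, -0.6, 0, 0, 0, 0, 0.4]
    - [0, -0.2, 0, 0, 0, 0, 0.4]
    - [0, 0, 0, 0, 0, 0, 0.4]
    - [0, 0, 0, 0, 0, 0, 0.4]

```text
time: 35.97
ee_pos: [0.3297, -0.2571, 0.342]
tcp_rot: [0.545, 0.451, -0.544, 0.452]
contact_force: [0.5, 0.1, -0.2]
finger_gap: 0.0507
```

```bash
python3 pic.py f1.png
python3 - <<'E'
from h import *
c=cap('top','ftop.png'); r=(190,310,340,500)
b=cv2.resize(c['image'][r[0]:r[1],r[2]:r[3],::-1],(800,600),interpolation=cv2.INTER_CUBIC); cv2.imwrite('pics/ftopc.png',b)
for t in ['screwdriver','post','lens_ring','wash_bottle','filter_case','wrench','screw_tray']:
    print(t,[(np.round(x['rect']).tolist(),round(x['confidence'],2)) for x in finder.search_frame('top',t)[:1]])
E
```

```text
t 35.97 mount TCP [-0.1256 -0.0651  0.342 ] corner x,z -0.1401 0.269 F [ 0.5  0.1 -0.2] gap 0.0507
screwdriver [([348.0, 222.0, 459.0, 293.0], 0.7)]
post [([181.0, 315.0, 271.0, 335.0], 0.71)]
lens_ring [([277.0, 183.0, 303.0, 214.0], 0.84)]
wash_bottle [([254.0, 92.0, 282.0, 134.0], 0.93)]
filter_case [([338.0, 92.0, 397.0, 157.0], 0.72)]
wrench [([156.0, 111.0, 217.0, 145.0], 0.67)]
screw_tray [([279.0, 277.0, 348.0, 324.0], 0.8)]
```

View pics/f1.png

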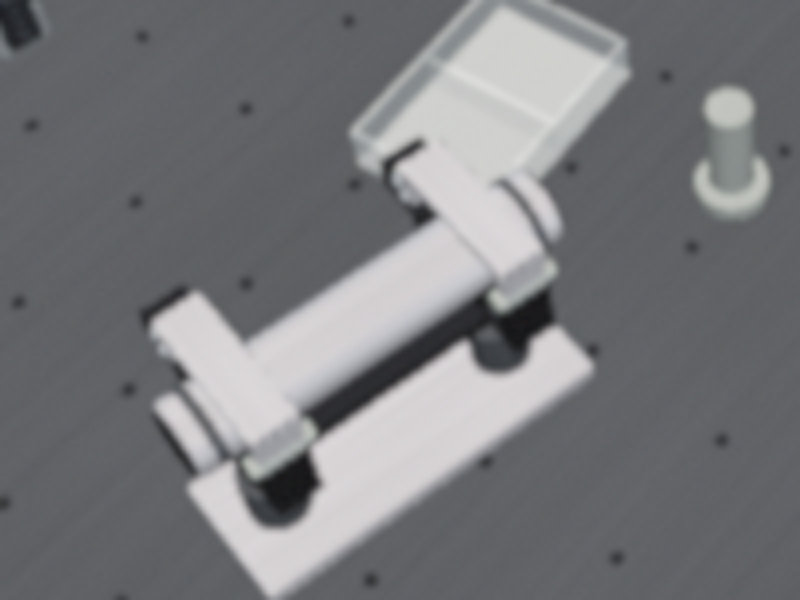

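View pics/ftopc.png

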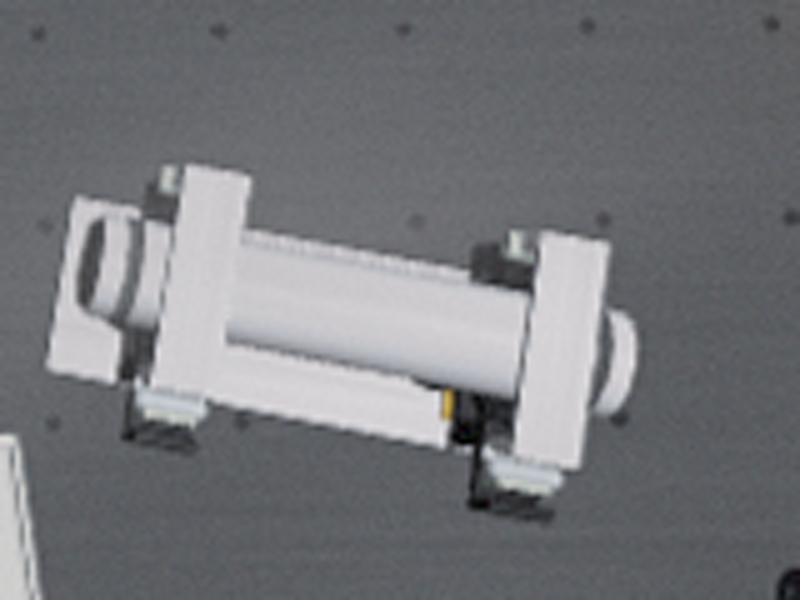

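Run:
```python
from h import *
c=eyes.capture('top')
for off in(-.01,0,.01):
    p=proj(c,[mnt([.0025,s*.1+off,z]) for s in(1,-1) for z in(.107,.127)]); print(off,((p-[340,190])*5).round().tolist())
print(get_state()['time'])
```

```text
-0.01 [[116.0, 263.0], [127.0, 259.0], [649.0, 357.0], [674.0, 355.0]]
0 [[89.0, 259.0], [100.0, 255.0], [622.0, 352.0], [647.0, 350.0]]
0.01 [[63.0, 254.0], [73.0, 250.0], [595.0, 347.0], [619.0, 346.0]]
36.4667
```

```bash
python3 -c "
from h import *
print(workorder.job_done())"
```

```text
the job is handed in; nothing more can be done
None
```

The tube is in the V cradle, released, and both straps are shut and caught; I handed the job in at about 36.5 s of the 69 s.

**What I did**
- I gripped the tube between the rest's V blocks and lowered it into the cradle until the force rose, peaking at about 17 N up on the tool. I then backed off and let go.
- I swung each strap over with the closed fingertips and pressed it past its catch at about 16 to 19 N. On strap A my first push was too near the hinge and jammed at about 20 N. Moving nearer the lip carried it over.

**Last checks**
- **Tube:** In the top view both ends sit within a few mm of where a centred tube should be.
- **Straps:** Both stay down with nothing on them and look alike in the pictures. By touch, strap B is level, 0.2101 m near the lip and 0.2109 m mid-strap. Strap A met the finger at about the same height near its lip, but I did not touch it at mid-strap.
- **Robot:** The arm is clear, with the fingers part open and about zero force.
- **Other things:** In the last top view, lens ring, bottle, case, wrench and tray show no shift beyond the finder's scatter. The finder mislabelled the screwdriver and post this time. One box it returned does match where the screwdriver started, and the post stands where it did in the scene picture.

**What disagreed**
- **Mount position:** My picture fit put it about 2.5 mm too far toward -x. The cradle is therefore about 7 mm above its lowest setting, against 10 mm from first tube contact and 11 mm from the pictures.
- **Force after the catch:** Near the lip both straps still gave a few mm past level under 10 to 19 N. Strap A took the most, because I pressed it a second time, to 19 N, as a check.

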